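Stow the push blocks and hang the lift-off cabinet door

ROBOT

A 6-joint arm with a two-finger parallel gripper is mounted at the origin on the work surface. World frame = base frame: x ahead of the robot, y to its left, z up, the work surface at z = 0. Lengths are in m, angles in rad, forces in N, time in s.
With the tool pointing down it reaches from about 0.3 to 0.775 m from the base axis. Payload 14.6 kg.
Tool frame: the origin (TCP) lies midway between the tips of the shut fingers; the grasp point (between the pads) lies 19 mm behind it; z points along the fingers, y is the line along which they close (so a half turn about z gives the same grasp; the last joint's range is limited). The gripper opens to 94 mm and grips with 3 to 60 N. Pads are 16 mm wide; open, the fingers measure 119 mm over their backs; the gripper's body (75 mm by 177 mm) begins 78 mm behind the grasp point.
Start: joints at [1.273, 0.3, 1.521, -0, 1.321, -0.067], TCP at [0.126, 0.535, 0.178] pointing down, gripper open.
Joint ranges: [-3.03, 3.03], [-0.79, 2.21], [0.23, 2.52], [-1.04, 4.18], [0, 3.07], [-2.55, 2.55]. Speed limits (rad/s): [2.22, 2.22, 2.57, 3.14, 3.14, 3.14].

INTERFACE

Orientations are given as [roll, pitch, yaw] about the fixed x, y, z axes, in that order (R = Rz(yaw) Ry(pitch) Rx(roll)).
In Python, from station import ctrl gives the robot as it stands. The module is installed in compiled form; this text tells all that it offers.
- The arm moves only by the tool servo_tool, never from a script. Its argument "plan" is a list of rows, each a list of 7 numbers: the opening in per cent of the stroke, from 0 (shut) to 100 (fully open), then the shift along the tool's x, y, z in m, then the turn, a rotation vector about the tool's x, y, z in rad. A call has exactly 8 rows; each row shifts and turns the commanded pose from where the row before left it, along the tool's axes as they then stand; what a row does not reach is not made up. A row lasts 1/8 s, in which the tool goes at most 62.5 mm and 10.7 degrees, less where a joint would pass 70% of its speed; a pose out of reach is approached as far as the arm can. A call with a gripper value outside its range is refused whole. The fingers move at their own pace and stop on an object; "force" is the grip in N (left out, the last holds). Time passes only in rows, so rows that do not move let the fingers close, or fill a call up. It gives the time, the measured TCP pose, the force, the opening and the grip force at its end, in the units of the state.
- ctrl.get_obs(): the state, without advancing time (a new reading comes with each control period).
- ctrl.camera(name): name is "scene" or "top"; returns a dict with "pixels" (400x640x3 uint8, red, green, blue), "z_map" (400x640 float32, m along the optical axis (not along the pixel's ray), 0 where there is no reading), "mtx" (3x3 intrinsics, pixels), "dist" ([k1, k2, p1, p2, k3] as OpenCV has them; the pictures are not rectified), "pose" (4x4, takes a point from camera to world coordinates). Camera axes: x right, y up, looking along -z (the intrinsics and any distortion apply to the point x, -y, -z); pixel columns grow to the right and rows downward; lengths in m; the calibration is good to about 2 mm. A picture is of the moment at which its call begins.
- ctrl.hand_in(): hands the job in; it is judged then, once.
The state is a dict: "time_s": time; "qpos": joint angles; "joint_vel": joint speeds; "tau": joint torques, N m; "ee_pos": TCP position; "eef_rot": TCP orientation; "force": force on the tool from outside, world axes, zero at the start; "moment": the same for the moment, N m; "grip_width": finger opening in m; "grip_force": force on a finger pad.
Only numpy, scipy, OpenCV 4.12 (cv2) and the standard library are available. Lean on these libraries where they do the work, as an engineer would, in place of code of your own. Each camera call takes 0.05 s, during which the arm holds its last target. There are 200 camera calls.

TASK

Put the push blocks away: slide every one into a grooved bay of its own in the tool cabinet, fully home towards the back. Then hang the loose blue door on the cabinet's two hinge pins so that both knuckles drop all the way down, swing it shut against the front, and close the lid so that its lip laps over the door. Do not topple the door or disturb the other things on the bench.

Things in the scene. Friction and masses are not known exactly. Their poses are not given: they have to be found in the camera images.
- cabinet: Fixed plywood tool cabinet, 162 mm deep (x) x 300 wide (y) x 112 tall, open at the front (own -x side) and, lid up, at the top. Origin: on the bench; x runs front to back, y along the front. Front plane x -80 mm, back wall's inner face x +70; walls and floor 12 mm thick. Rails on the floor make three bays at y -84, 0, +84. Two hinge pins stand past the +y end of the front
- bay_a (a point): Bay at cabinet y -84 mm: where the origin of a block fully home lies (on the floor, cabinet x 0, z 12); axes as the cabinet's. 
- bay_b (a point): Bay at cabinet y 0 mm: where the origin of a block fully home lies (on the floor, cabinet x 0, z 12); axes as the cabinet's. Each bay is a T-slot open only at the front, 74 mm wide and 17 high; lips (top 35 mm above the bench) overhang it by 7 mm each side, leaving a 60 mm gap above for the handle's posts. The rails have pointed noses from x -73; lips begin at x -55
- bay_c (a point): Bay at cabinet y 84 mm: where the origin of a block fully home lies (on the floor, cabinet x 0, z 12); axes as the cabinet's. 
- pin_low (a point): Lower hinge pin (upright steel, on a bracket): centre of the shoulder on which the knuckle rests, at cabinet x -89.5, y +163, z 14 mm. The pin stands 14 mm above it, 9 mm thick, the top 5 mm tapered to 3 mm
- pin_high (a point): Upper hinge pin, the same, straight above the lower one, shoulder at cabinet z 80 mm. Its bracket is 6 mm thick (z 74 to 80), so the lower knuckle cannot come down past it: bring the door in sideways from the front, 16 to 32 mm above its seated height, then lower it
- door: Loose blue door, 15 mm thick (x) x 300 wide (y) x 107.5 tall, 0.32 kg, standing upright. Origin: centre of the panel's underside. Outer face = own -x side, with a ledge at the bottom, 40 mm deep, 20 high, y -100 to +100. Pinch the plain top edge from above near mid-width. Hung and shut: axes parallel to the cabinet's, origin at cabinet x -89.5, y 0, z 1.5 mm, 2 mm off the front
- knuckle_low (a point): Lower knuckle on the door's +y edge (steel tube along z, 20 mm long, 18 outside, bore 11.2): centre of its lower end, at door x 0, y +163, z 12.5 mm. Meets pin_low when seated. Hung, the door opens by swinging its free (-y) end away from the cabinet, clockwise seen from above, a quarter turn and more; that end rides lightly on the bench, 1 to 2 N moves it, and it stays where left
- knuckle_high (a point): Upper knuckle, the same, lower end at door x 0, y +163, z 78.5 mm. Meets pin_high when seated
- lid (a joint): Angle of the clear lid (rad): 0 shut, 1.57 upright; a stiff hinge, it stays where left, about 3 N at the edge moves it. 5 mm thick, 300 wide, hinged along the back top edge of the cabinet, reaching 197 mm from the hinge. A wooden strip at its front edge hangs 12 mm below its underside and, shut, laps 8 mm over the shut door with 8 mm to spare: a door left ajar blocks it
- lid_hinge (a point): Middle of the lid's hinge axis, at cabinet x 82, y 0, z 112.5 mm, axis along the cabinet's y. The frame turns with the lid: own -x points along the lid to its front edge, own z is the normal of its top face (5 mm off), which faces backwards while the lid stands open
- lid_edge (a point): Middle of the wooden strip (10 mm thick) at the lid's front edge, 192 mm from the hinge axis; axes as lid_hinge
- block_1: Push block (orange): flat base 140 (x) x 68 (y) x 10 mm with a D-handle on top, a bar along x 90 mm long and 26 mm wide, from 58 to 85 mm above the underside, on two posts 18 mm thick at x = +34 and -34 mm. 0.22 kg. Origin: centre of the underside. The same either way round; any block fits any bay. May be absent
- block_2: Push block (yellow): flat base 140 (x) x 68 (y) x 10 mm with a D-handle on top, a bar along x 90 mm long and 26 mm wide, from 58 to 85 mm above the underside, on two posts 18 mm thick at x = +34 and -34 mm. 0.22 kg. Origin: centre of the underside. The same either way round; any block fits any bay. May be absent
- block_3: Push block (red): flat base 140 (x) x 68 (y) x 10 mm with a D-handle on top, a bar along x 90 mm long and 26 mm wide, from 58 to 85 mm above the underside, on two posts 18 mm thick at x = +34 and -34 mm. 0.22 kg. Origin: centre of the underside. The same either way round; any block fits any bay. May be absent
- glue: Bystander: yellow glue bottle, 60 mm across, 150 tall. Leave alone
- tape: Bystander: roll of blue tape, 70 mm across, 25 tall. Leave alone
- card_stack: Bystander: block of brown cardboard strips, 90 x 130 x 45 mm. Leave alone
- mallet: Bystander: wooden mallet lying down, head 65 x 110 x 75 mm. Leave alone
- sand_block: Bystander: cork sanding block, 110 x 60 x 35 mm. Leave alone
- book_arc: Bystander: curved blue and wood piece, about 190 mm long, 55 tall. Leave alone
- pencil_cup: Bystander: white cup, 80 mm across, 100 tall. Leave alone
Not all that is in view belongs to the job. Leave any pink look-alike of the block_2 alone.

How it is judged:
On the way, in this order (a step that is already met when the one before it is completed fails the run):
1. every push block lies home in a bay (((horizontal distance between block_1 and bay_a below 0.018 m and z of block_1 in the frame of cabinet below 0.02 m and y of block_1 in the frame of bay_a between -0.007 and 0.007 m and angle between the x axis of block_1 and the x axis of cabinet, either way round below 0.09 rad) or (horizontal distance between block_1 and bay_b below 0.018 m and z of block_1 in the frame of cabinet below 0.02 m and y of block_1 in the frame of bay_b between -0.007 and 0.007 m and angle between the x axis of block_1 and the x axis of cabinet, either way round below 0.09 rad) or (horizontal distance between block_1 and bay_c below 0.018 m and z of block_1 in the frame of cabinet below 0.02 m and y of block_1 in the frame of bay_c between -0.007 and 0.007 m and angle between the x axis of block_1 and the x axis of cabinet, either way round below 0.09 rad)) and angle between each of block_1, block_2, block_3's own z axis and vertical below 0.12 rad and ((horizontal distance between block_2 and bay_a below 0.018 m and z of block_2 in the frame of cabinet below 0.02 m and y of block_2 in the frame of bay_a between -0.007 and 0.007 m and angle between the x axis of block_2 and the x axis of cabinet, either way round below 0.09 rad) or (horizontal distance between block_2 and bay_b below 0.018 m and z of block_2 in the frame of cabinet below 0.02 m and y of block_2 in the frame of bay_b between -0.007 and 0.007 m and angle between the x axis of block_2 and the x axis of cabinet, either way round below 0.09 rad) or (horizontal distance between block_2 and bay_c below 0.018 m and z of block_2 in the frame of cabinet below 0.02 m and y of block_2 in the frame of bay_c between -0.007 and 0.007 m and angle between the x axis of block_2 and the x axis of cabinet, either way round below 0.09 rad)) and ((horizontal distance between block_3 and bay_a below 0.018 m and z of block_3 in the frame of cabinet below 0.02 m and y of block_3 in the frame of bay_a between -0.007 and 0.007 m and angle between the x axis of block_3 and the x axis of cabinet, either way round below 0.09 rad) or (horizontal distance between block_3 and bay_b below 0.018 m and z of block_3 in the frame of cabinet below 0.02 m and y of block_3 in the frame of bay_b between -0.007 and 0.007 m and angle between the x axis of block_3 and the x axis of cabinet, either way round below 0.09 rad) or (horizontal distance between block_3 and bay_c below 0.018 m and z of block_3 in the frame of cabinet below 0.02 m and y of block_3 in the frame of bay_c between -0.007 and 0.007 m and angle between the x axis of block_3 and the x axis of cabinet, either way round below 0.09 rad))), for 0.2 s.
2. the door hangs with both knuckles down on their pins and is shut (all of step 1 and distance between knuckle_low and pin_low below 0.005 m and distance between knuckle_high and pin_high below 0.005 m and angle between the y axis of door and the y axis of cabinet, either way round below 0.05 rad), for 0.2 s.
At the end, for the whole second after the job is handed in: Each push block flat in a bay of its own, within 18 mm of fully home, 7 mm sideways, 0.09 rad; both door knuckles within 5 mm of their pin shoulders, door within 0.05 rad of parallel to the front; lid within 0.05 rad of shut; all at rest (all of step 2 and value of joint lid below 0.05 rad and linear speed of each of door, block_1, block_2, block_3 below 0.03 m/s); the robot touches nothing.
It fails at once if the door is toppled (angle between door's own z axis and vertical above 0.6 rad).
It fails at once if a bystander is shifted more than 50 mm (distance of any of glue, tape, card_stack, mallet, sand_block, book_arc, pencil_cup from where it was at the start of the episode above 0.05 m).
Of block_1, block_2, block_3 only 2 to 3 are there at a start; the rules pass over those that are not, and their reading is None.
At some moment in a run one of block_1, block_2, block_3 may be knocked a few centimetres aside while the robot is not near it.
It also fails if it takes over 200 s, if anything falls off the work surface, if the arm or the gripper's body presses on something with over 40 N, if the wrist force passes 120 N, or if a joint passes its speed limit or range.

## Working session

There is one attempt and no reset: what is moved stays moved. The work goes in short steps, Python scripts to look and compute and a tool call to move; the robot and the scene stay as the last step left them, time stands still between calls to the robot, and variables do not carry over. Pictures are saved under pics/ and viewed, at most 14 in all, crops included, and the job is handed in when it is done.

Besides the shell and the picture viewer there is one more tool, called after ">>>" as name([rows], argument=value, ...), one row to a line, values as JSON. servo_tool: Moves the arm, as the interface text tells. Its arguments: {"type":"object","properties":{"plan":{"type":"array","items":{"type":"array","items":{"type":"number"}}},"force":{"type":"number"}},"required":["plan"]}

```bash
mkdir -p pics
cat > h.py <<'E'
import numpy as np, cv2, pickle
from station import ctrl
def snap(name, fn):
    c=ctrl.camera(name); cv2.imwrite(f'pics/{fn}.png', c['pixels'][:,:,::-1]); pickle.dump(c,open(f'pics/{fn}.pkl','wb')); return c
def load(fn): return pickle.load(open(f'pics/{fn}.pkl','rb'))
def cloud(c):
    h,w=c['z_map'].shape; u,v=np.meshgrid(np.arange(w),np.arange(h))
    p=cv2.undistortPoints(np.stack([u,v],-1).reshape(-1,1,2).astype(np.float64),c['mtx'],c['dist']).reshape(h,w,2)
    z=c['z_map'].astype(float); P=np.stack([p[...,0]*z,-p[...,1]*z,-z],-1)
    W=P@c['pose'][:3,:3].T+c['pose'][:3,3]; W[z==0]=np.nan; return W
def ray_at(c,u,v,z):
    p=cv2.undistortPoints(np.array([[[u,v]]],float),c['mtx'],c['dist'])[0,0]
    d=c['pose'][:3,:3]@np.array([p[0],-p[1],-1]); o=c['pose'][:3,3]; return o+d*(z-o[2])/d[2]
E
python3 - <<'E'
from h import *
for n in('scene','top'):
    c=snap(n,n+'0'); print(n,c['mtx'].round(1).tolist(),c['dist'],c['pose'].round(3).tolist(),(c['z_map']==0).mean())
o=ctrl.get_obs(); print({k:np.round(v,3) for k,v in o.items()})
E
```

```text
scene [[433.9, 0.0, 318.5], [0.0, 433.9, 208.1], [0.0, 0.0, 1.0]] [-0.01817985  0.          0.          0.          0.        ] [[0.641, -0.618, 0.456, 1.137], [0.768, 0.518, -0.377, -0.553], [-0.003, 0.592, 0.806, 1.21], [0.0, 0.0, 0.0, 1.0]] 0.00401953125
top [[496.4, 0.0, 321.2], [0.0, 496.4, 198.4], [0.0, 0.0, 1.0]] [-0.13227404  0.          0.          0.          0.        ] [[-0.015, 0.997, -0.074, 0.405], [-1.0, -0.015, 0.004, -0.036], [0.003, 0.074, 0.997, 1.724], [0.0, 0.0, 0.0, 1.0]] 0.004
{'time_s': np.float64(0.1), 'qpos': array([ 1.273,  0.3  ,  1.522, -0.   ,  1.321, -0.067]), 'joint_vel': array([-0.   , -0.001, -0.002, -0.001, -0.   , -0.   ]), 'tau': array([ 1.0000e-03, -5.3264e+01, -3.5329e+01,  7.1000e-02,  2.3000e-02,
       -0.0000e+00]), 'ee_pos': array([0.126, 0.535, 0.177]), 'eef_rot': array([-3.141, -0.   ,  2.911]), 'force': array([-0.651,  0.096,  0.248]), 'moment': array([-0.038, -0.047,  0.033]), 'grip_force': np.float64(0.0), 'grip_width': np.float64(0.094)}
```

View pics/scene0.png

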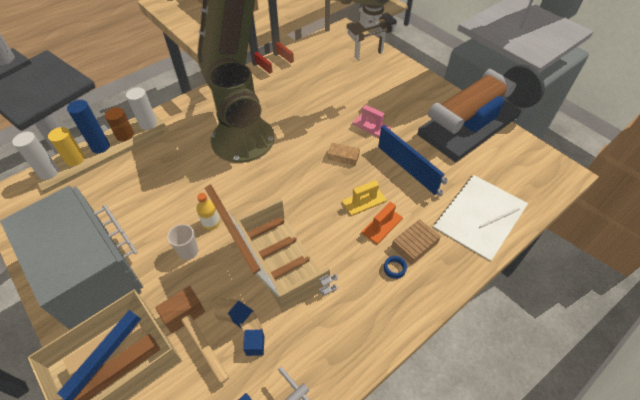

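View pics/top0.png

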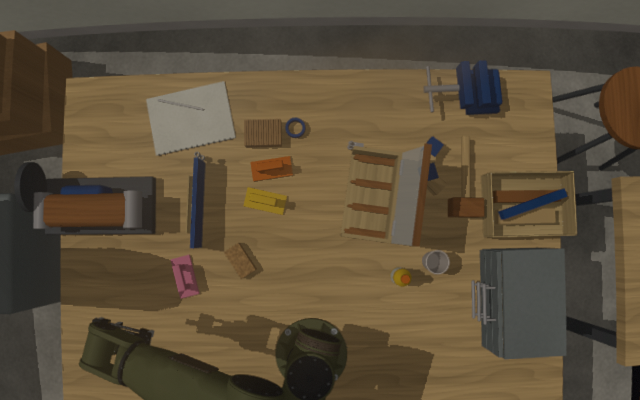

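The scene shows orange (382,222) and yellow (363,198) blocks, the pink decoy (370,121), the blue door (411,160) and the cabinet (265,240) with its pins at (328,285). In the top view these are orange (272,168), yellow (266,200), decoy (185,277), door (197,200) and pins (352,146). I see no red block on the bench so far, so I'll check the red bits at scene (262,62) in 3D.

Run:
```python
from h import *
s=load('scene0'); t=load('top0'); S=cloud(s); T=cloud(t)
for n,u,v in [('redbit',262,62),('redbit2',284,52),('pink',370,115)]: print(n,S[v,u].round(3))
for n,u,v in [('bench',320,240),('orange',272,168),('yellow',266,200),('doortop',197,200),('knuck',200,157),('pin',352,146),('lidtop',412,195),('cabL',346,190),('pink',185,277),('mallet',466,207),('glue',402,277),('cup',436,262),('tape',296,128),('card',262,133),('sand',240,260),('arc',430,150)]: print(n,T[v,u].round(3))
def box(W,img,lo,hi,x0,x1,y0,y1):
    return (W[...,2]>lo)&(W[...,2]<hi)&(W[...,0]>x0)&(W[...,0]<x1)&(W[...,1]>y0)&(W[...,1]<y1)
hsv=cv2.cvtColor(t['pixels'],cv2.COLOR_RGB2HSV); 
def rect(W,m,n):
    P=W[m][:,:2]; r=cv2.minAreaRect(P.astype(np.float32)); print(n,m.sum(),np.round(r[0],4),np.round(r[1],4),r[2],'z',np.median(W[m][:,2]).round(4)); return r
m=np.zeros((400,640),bool)
for n,(u0,u1,v0,v1),lo,hi in [('orange bar',(245,305,150,185),.07,.1),('yellow bar',(240,295,183,216),.07,.1),('orange base',(245,305,150,185),.005,.1),('yellow base',(240,295,183,216),.005,.1),('door',(180,215,150,255),.098,.12),('doorall',(180,215,150,255),.01,.12),('cabwalls',(335,420,135,250),.104,.118),('rails',(335,420,135,250),.028,.04)]:
    m[:]=False; m[v0:v1,u0:u1]=True
    rect(T,m&(T[...,2]>lo)&(T[...,2]<hi),n)
```

```text
redbit [-0.296  0.312  0.049]
redbit2 [-0.294  0.432  0.049]
pink [0.279 0.417 0.073]
bench [ 0.39  -0.037  0.   ]
orange [0.632 0.119 0.088]
yellow [0.525 0.14  0.085]
doortop [0.528 0.37  0.094]
knuck [0.683 0.377 0.025]
pin [ 0.714 -0.153  0.018]
lidtop [ 0.523 -0.317  0.234]
cabL [ 0.563 -0.13  -0.002]
pink [0.268 0.433 0.011]
mallet [ 0.492 -0.529  0.079]
glue [ 0.27  -0.294  0.153]
cup [ 0.306 -0.439  0.003]
tape [ 0.785  0.042 -0.002]
card [0.76  0.158 0.041]
sand [0.326 0.236 0.036]
arc [ 0.648 -0.361  0.305]
orange bar 219 [0.6419 0.1291] [0.0272 0.0905] 6.600898265838623 z 0.0854
yellow bar 219 [0.5288 0.1525] [0.0905 0.0261] 76.56977844238281 z 0.0854
orange base 937 [0.6465 0.1188] [0.2078 0.1205] 89.19072723388672 z 0.0118
yellow base 910 [0.5347 0.1453] [0.1884 0.1117] 89.14973449707031 z 0.0119
door 496 [0.5324 0.3765] [0.0186 0.319 ] 87.47604370117188 z 0.108
doorall 1310 [0.524  0.3901] [0.3536 0.1206] 0.14222194254398346 z 0.0764
cabwalls 667 [ 0.5388 -0.2107] [0.1631 0.3019] 81.09077453613281 z 0.1126
rails 945 [ 0.5463 -0.2034] [0.1591 0.3159] 83.6160888671875 z 0.0349
```

Run:
```python
import cv2
a=cv2.imread('pics/top0.png')
cv2.imwrite('pics/crop1.png',cv2.resize(a[130:270,165:305],(560,560),interpolation=cv2.INTER_CUBIC))
cv2.imwrite('pics/crop2.png',cv2.resize(a[130:255,330:450],(576,600),interpolation=cv2.INTER_CUBIC))
```

```text
(no output)
```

View pics/crop1.png

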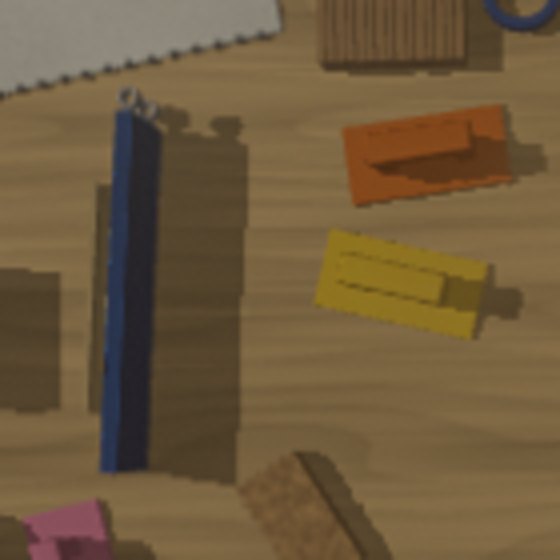

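View pics/crop2.png

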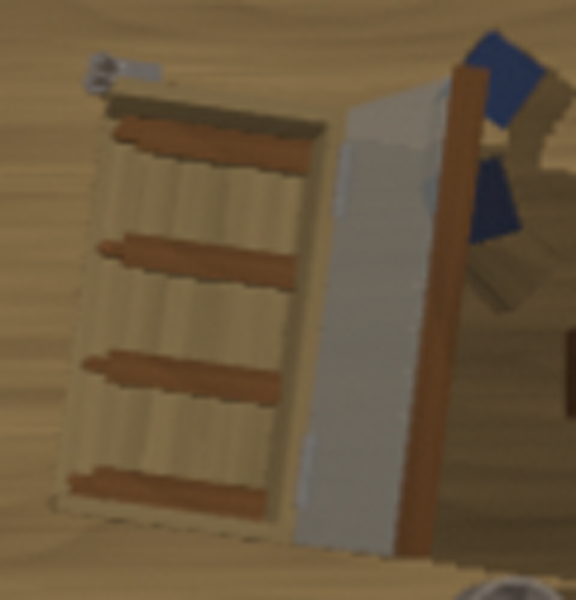

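The crops confirm two real blocks, orange (272,168) and yellow (266,200). The pink one at (185,277) is the look-alike, so I leave it. The red bits at x=-0.29 are out of reach behind the robot, and I'll look at that area again. The door already stands parallel to the cabinet with its ledge on the +y side and its knuckles at (200,157). Next I refine the poses.

```bash
cat >> h.py <<'E'
from scipy.optimize import least_squares
def fit_cab(T,x0=(.539,-.2097,np.radians(-98.9))):
    m=(T[...,2]>.105)&(T[...,2]<.118)&(abs(T[...,0]-.54)<.2)&(abs(T[...,1]+.21)<.13)
    P=T[m][:,:2]
    def loc(p): 
        c,s=np.cos(p[2]),np.sin(p[2]); d=P-p[:2]; return d@[c,s],d@[-s,c]
    p=np.array(x0)
    for _ in range(5):
        X,Y=loc(p); a=(abs(Y-144)<0); L=(abs(Y-.144)<.012)&(X>-.07)&(X<.06); R=(abs(Y+.144)<.012)&(X>-.07)&(X<.06); B=(abs(X-.076)<.012)&(abs(Y)<.13)
        def res(q):
            x,y=loc(q); return np.r_[y[L]-.144,y[R]+.144,x[B]-.076]
        p=least_squares(res,p,loss='soft_l1',f_scale=.004).x
    X,Y=loc(p); f=(X<-.05); 
    return p,(L.sum(),R.sum(),B.sum()),np.sqrt(np.mean(res(p)**2)),X[L|R].min()
def bar(T,box,lo=.078,hi=.095,L=None):
    u0,u1,v0,v1=box; W=T[v0:v1,u0:u1]; m=(W[...,2]>lo)&(W[...,2]<hi); P=W[m][:,:2]
    c=P.mean(0); w,V=np.linalg.eigh(np.cov((P-c).T)); d=V[:,1]; q=(P-c)@V
    return c.round(4), np.degrees(np.arctan2(d[1],d[0])).round(2)%180, np.ptp(q,axis=0).round(3), int(m.sum())
E
python3 - <<'E'
from h import *
T=cloud(load('top0'))
p,n,r,xm=fit_cab(T); print(p.round(4),np.degrees(p[2]),n,r,xm)
print('orange',bar(T,(245,305,150,185))); print('yellow',bar(T,(240,295,183,216)))
print('door',bar(T,(180,215,160,250),.1,.115))
print('knuckle',bar(T,(190,212,150,160),.085,.105))
c,s=np.cos(p[2]),np.sin(p[2]); R=np.array([[c,-s],[s,c]])
for nme,x,y in [('a',0,-.084),('b',0,0),('c',0,.084),('pin',-.0895,.163),('door',-.0895,0),('aIn',-.15,-.084),('bIn',-.15,0)]: print(nme,(R@[x,y]+p[:2]).round(4))
S=cloud(load('scene0'));p,n,r,xm=fit_cab(S);print(p.round(4),np.degrees(p[2]),n,r)
print('scene: orange',bar(S,(355,408,195,245))); print('yellow',bar(S,(335,390,178,218)))
print('door',bar(S,(370,450,120,195),.1,.115))
E
```

```text
[ 0.5385 -0.208  -1.7173] -98.39400491919952 (np.int64(147), np.int64(131), np.int64(297)) 0.0038832408712555872 -0.06994752169462033
orange (array([0.6416, 0.1286]), np.float64(97.92), array([0.026, 0.09 ]), 200)
yellow (array([0.5289, 0.1522]), np.float64(76.89), array([0.026, 0.09 ]), 208)
door (array([0.5182, 0.3764]), np.float64(177.47), array([0.019, 0.288]), 433)
knuckle (array([0.6795, 0.3693]), np.float64(14.009999999999991), array([0.018, 0.028]), 25)
a [ 0.4554 -0.1957]
b [ 0.5385 -0.208 ]
c [ 0.6216 -0.2202]
pin [ 0.7129 -0.1432]
door [ 0.5516 -0.1194]
aIn [ 0.4773 -0.0473]
bIn [ 0.5604 -0.0596]
[ 0.5428 -0.2093 -1.7271] -98.95476823627916 (np.int64(220), np.int64(167), np.int64(334)) 0.004008369742273385
scene: orange (array([0.6463, 0.126 ]), np.float64(97.71), array([0.123, 0.094]), 197)
yellow (array([0.5801, 0.1387]), np.float64(166.7), array([0.091, 0.146]), 288)
door (array([0.5338, 0.3894]), np.float64(172.54), array([0.201, 0.319]), 411)
```

```bash
cat >> h.py <<'E'
def wrap(a): return (a+np.pi)%(2*np.pi)-np.pi
def go(xyz,yaw,n=8,start=None,maxstep=.06):
    """constant row (tool axes) taking the tool-down pose to xyz,yaw in n rows"""
    if start is None:
        o=ctrl.get_obs(); start=(o['ee_pos'],o['eef_rot'][2]); print('at',o['ee_pos'].round(4),o['eef_rot'].round(4))
    (p0,y0)=start; dy=wrap(yaw-y0)/n; M=np.zeros((2,2))
    for i in range(n):
        a=y0+i*dy; M+=np.array([[np.cos(a),np.sin(a)],[np.sin(a),-np.cos(a)]])
    d=np.linalg.solve(M,np.array(xyz[:2])-p0[:2]); dz=-(xyz[2]-p0[2])/n
    print(n,'rows of',np.r_[d,dz].round(4),'turn',round(-dy,4),'| step',np.linalg.norm(np.r_[d,dz]).round(3),'turn deg',np.degrees(abs(dy)).round(1))
    return (np.array(xyz,float),yaw)
E
python3 - <<'E'
from h import *
a=go((.40,.30,.20),2.25); go((.6416,.1286,.13),1.709,8,a)
E
```

```text
at [0.1258 0.5352 0.177 ] [-3.1406 -0.      2.9108]
8 rows of [-0.0452 -0.0086 -0.0029] turn 0.0826 | step 0.046 turn deg 4.7
8 rows of [-0.0327  0.0183  0.0088] turn 0.0676 | step 0.038 turn deg 3.9
```

>>> servo_tool([
  [60, -0.045, -0.0086, -0.003, 0, 0, 0.083],
  [60, -0.045, -0.0086, -0.003, 0, 0, 0.083],
  [60, -0.045, -0.0086, -0.003, 0, 0, 0.083],
  [60, -0.045, -0.0086, -0.003, 0, 0, 0.083],
  [60, -0.045, -0.0086, -0.003, 0, 0, 0.083],
  [60, -0.045, -0.0086, -0.003, 0, 0, 0.083],
  [60, -0.045, -0.0086, -0.003, 0, 0, 0.083],
  [60, -0.045, -0.0086, -0.003, 0, 0, 0.083],
])

```text
time_s: 1.1
ee_pos: [0.3994, 0.2994, 0.2014]
eef_rot: [-3.141, -0.0, 2.244]
force: [1.1, -0.3, 0.1]
grip_width: 0.0565
grip_force: 0.0
```

>>> servo_tool([
  [60, -0.0327, 0.0183, 0.0088, 0, 0, 0.068],
  [60, -0.0327, 0.0183, 0.0088, 0, 0, 0.068],
  [60, -0.0327, 0.0183, 0.0088, 0, 0, 0.068],
  [60, -0.0327, 0.0183, 0.0088, 0, 0, 0.068],
  [60, -0.0327, 0.0183, 0.0088, 0, 0, 0.068],
  [60, -0.0327, 0.0183, 0.0088, 0, 0, 0.068],
  [60, -0.0327, 0.0183, 0.0088, 0, 0, 0.068],
  [60, -0.0327, 0.0183, 0.0088, 0, 0, 0.068],
])

```text
time_s: 2.1
ee_pos: [0.6399, 0.1272, 0.1303]
eef_rot: [-3.141, -0.0, 1.701]
force: [-0.2, -0.1, 0.4]
grip_width: 0.0561
grip_force: 0.0
```

Run:
```python
from h import *
s=snap('scene','scene1'); t=snap('top','top1')
cv2.imwrite('pics/s1crop.png',cv2.resize(s['pixels'][60:300,180:480,::-1],(750,600)))
T=cloud(t); print('orange',bar(T,(245,305,150,185),.078,.088)); print('yellow',bar(T,(240,295,183,216),.078,.088))
go((.6416,.1286,.053),1.709,6)
```

```text
orange (array([0.6521, 0.0863]), np.float64(177.22), array([0.   , 0.006]), 3)h.py:30: RuntimeWarning: Mean of empty slice.
  c=P.mean(0); w,V=np.linalg.eigh(np.cov((P-c).T)); d=V[:,1]; q=(P-c)@V
  ret = um.true_divide(
  avg = a.mean(axis, **keepdims_kw)
h.py:30: RuntimeWarning: Degrees of freedom <= 0 for slice
  c=P.mean(0); w,V=np.linalg.eigh(np.cov((P-c).T)); d=V[:,1]; q=(P-c)@V
  c *= np.true_divide(1, fact)
  c *= np.true_divide(1, fact)
Traceback (most recent call last):
  File "h.py", line 31, in bar
    return c.round(4), np.degrees(np.arctan2(d[1],d[0])).round(2)%180, np.ptp(q,axis=0).round(3), int(m.sum())
                                                                       ~~~~~~^^^^^^^^^^
ValueError: zero-size array to reduction operation maximum which has no identity
```

View pics/scene1.png

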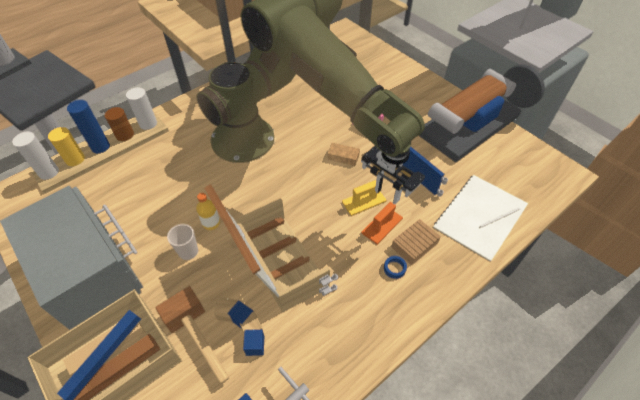

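The scene shows the gripper at (392,175) above and behind the orange block at (382,222). The bench area that was hidden at the start holds no red block, so there are two blocks to put away. Next I check the gripper's projection and compute the descent.

```bash
cat >> h.py <<'E'
def proj(c,p):
    M=np.linalg.inv(c['pose']); q=M[:3,:3]@np.array(p)+M[:3,3]; q=np.array([[q[0],-q[1],-q[2]]])
    return cv2.projectPoints(q,np.zeros(3),np.zeros(3),c['mtx'],c['dist'])[0].ravel().round(1)
E
python3 - <<'E'
from h import *
s=load('scene1'); print(proj(s,(.64,.127,.13)),proj(s,(.6416,.1286,.085)))
S=cloud(s)
a=go((.6416,.1286,.053),1.709,5)
# lift, then to in front of bay c and turned
p=np.array([.5385,-.2085]);th=np.radians(-98.6);c,q=np.cos(th),np.sin(th);R=np.array([[c,-q],[q,c]])
e=R@[-.175,.084]+p; print('pre c',e, 'home c',R@[0,.084]+p)
b=go((.6416,.1286,.095),1.709,3,a); b=go((e[0],e[1],.095),np.radians(81.4),5,b)
E
```

```text
[384.8 201.8] [383.8 210.3]
at [0.6401 0.1252 0.1291] [-3.1390e+00  5.0000e-04  1.6982e+00]
5 rows of [0.0006 0.0004 0.0152] turn -0.0022 | step 0.015 turn deg 0.1
pre c [ 0.64772422 -0.0480286 ] home c [ 0.62155554 -0.22106097]
3 rows of [ 0.     0.    -0.014] turn -0.0 | step 0.014 turn deg 0.0
5 rows of [-0.0355  0.0004 -0.    ] turn 0.0577 | step 0.035 turn deg 3.3
```

>>> servo_tool([
  [60, 0.0006, 0.0004, 0.0152, 0, 0, -0.002],
  [60, 0.0006, 0.0004, 0.0152, 0, 0, -0.002],
  [60, 0.0006, 0.0004, 0.0152, 0, 0, -0.002],
  [60, 0.0006, 0.0004, 0.0152, 0, 0, -0.002],
  [60, 0.0006, 0.0004, 0.0152, 0, 0, -0.002],
  [60, 0, 0, 0, 0, 0, 0],
  [0, 0, 0, 0, 0, 0, 0],
  [0, 0, 0, 0, 0, 0, 0],
], force=40)

```text
time_s: 3.2
ee_pos: [0.6413, 0.1313, 0.0559]
eef_rot: [3.14, 0.0, 1.713]
force: [-0.5, -0.1, -0.2]
grip_width: 0.0399
grip_force: 0.0
```

>>> servo_tool([
  [0, 0, 0, 0, 0, 0, 0],
  [0, 0, 0, 0, 0, 0, 0],
  [0, 0, 0, 0, 0, 0, 0],
  [0, 0, 0, -0.01, 0, 0, 0],
  [0, 0, 0, -0.014, 0, 0, 0],
  [0, 0, 0, -0.014, 0, 0, 0],
  [0, 0, 0, 0, 0, 0, 0],
  [0, 0, 0, 0, 0, 0, 0],
])

```text
time_s: 4.2
ee_pos: [0.6407, 0.1313, 0.0928]
eef_rot: [-3.141, -0.0, 1.713]
force: [0.6, 0.4, -2.8]
grip_width: 0.0242
grip_force: 40.0
```

Run:
```python
from h import *
p=np.array([.5385,-.2085]);th=np.radians(-98.6);c,q=np.cos(th),np.sin(th);R=np.array([[c,-q],[q,c]])
e=R@[-.19,.084]+p;print(e)
go((e[0],e[1],.091),np.radians(81.4),7)
```

```text
[ 0.64996725 -0.03319726]
at [0.6407 0.1313 0.0928] [-3.1411 -0.      1.7128]
7 rows of [-0.0236  0.0009  0.0003] turn 0.0417 | step 0.024 turn deg 2.4
```

>>> servo_tool([
  [0, -0.0236, 0.0009, 0.0003, 0, 0, 0.0417],
  [0, -0.0236, 0.0009, 0.0003, 0, 0, 0.0417],
  [0, -0.0236, 0.0009, 0.0003, 0, 0, 0.0417],
  [0, -0.0236, 0.0009, 0.0003, 0, 0, 0.0417],
  [0, -0.0236, 0.0009, 0.0003, 0, 0, 0.0417],
  [0, -0.0236, 0.0009, 0.0003, 0, 0, 0.0417],
  [0, -0.0236, 0.0009, 0.0003, 0, 0, 0.0417],
  [0, 0, 0, 0, 0, 0, 0],
])

```text
time_s: 5.2
ee_pos: [0.6498, -0.0353, 0.091]
eef_rot: [3.142, 0.0, 1.418]
force: [0.2, -0.6, -2.6]
grip_width: 0.0244
grip_force: 40.0
```

Run:
```python
from h import *
s=snap('scene','scene2'); t=snap('top','top2')
a=cv2.resize(s['pixels'][180:320,200:400,::-1],(800,560),interpolation=cv2.INTER_CUBIC); cv2.imwrite('pics/c2.png',a)
p=np.array([.5385,-.2085]);th=np.radians(-98.6);c,q=np.cos(th),np.sin(th);R=np.array([[c,-q],[q,c]])
# base outline of held block in both views: z band of base top
o=ctrl.get_obs(); print(o['ee_pos'].round(4),o['eef_rot'].round(4),o['force'].round(1))
for n,I in(('s',s),('t',t)):
    W=cloud(I); h=cv2.cvtColor(I['pixels'],cv2.COLOR_RGB2HSV)
    m=(W[...,2]>.035)&(W[...,2]<.055)&(abs(W[...,0]-.65)<.08)&(abs(W[...,1]+.033)<.11)&(h[...,1]>150)&((h[...,0]<14))
    P=W[m]; 
    if len(P)>20:
        r=cv2.minAreaRect(P[:,:2].astype(np.float32)); print(n,len(P),np.round(r[0],4),np.round(r[1],4),r[2],np.median(P[:,2]))
        L=(P[:,:2]-p)@R; print('cab frame x',np.percentile(L[:,0],[2,98]).round(4),'y',np.percentile(L[:,1],[2,98]).round(4))
    print(fit_cab(W)[0].round(4))
e=R@[-.135,.084]+p; print(e); go((e[0],e[1],.071),np.radians(81.4),6)
```

```text
[ 0.6499 -0.0333  0.0911] [-3.1416e+00 -2.0000e-04  1.4206e+00] [-0.7 -0.5 -2.1]
s 599 [ 0.654  -0.0379] [0.1425 0.0707] 80.8591537475586 0.04580806200574128
cab frame x [-0.2521 -0.1166] y [0.0568 0.1225]
[ 0.543  -0.2094 -1.7265]
t 32 [ 0.6472 -0.0407] [0.1247 0.0654] 81.92562866210938 0.04597472474155695
cab frame x [-0.2437 -0.1198] y [0.0504 0.1143]
[ 0.5386 -0.2077 -1.718 ]
[ 0.64174281 -0.08757886]
at [ 0.6499 -0.0333  0.0911] [-3.1416e+00 -2.0000e-04  1.4206e+00]
6 rows of [-0.0091  0.      0.0033] turn -0.0 | step 0.01 turn deg 0.0
```

View pics/c2.png

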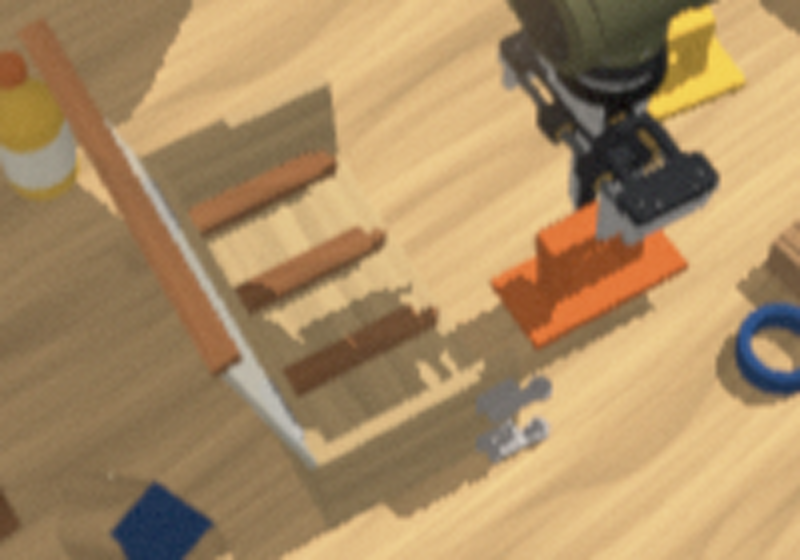

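The crop shows the held orange block at (590,280), lined up with the outer bay by the pins. In the cabinet frame it sits at y 83 mm with its yaw within 0.3°.

>>> servo_tool([
  [0, 0, 0, 0.01, 0, 0, 0],
  [0, -0.009, 0, 0.01, 0, 0, 0],
  [0, -0.009, 0, 0, 0, 0, 0],
  [0, -0.009, 0, 0, 0, 0, 0],
  [0, -0.009, 0, 0, 0, 0, 0],
  [0, -0.009, 0, 0, 0, 0, 0],
  [0, -0.01, 0, 0, 0, 0, 0],
  [0, 0, 0, 0, 0, 0, 0],
])

```text
time_s: 6.3
ee_pos: [0.6417, -0.0884, 0.0711]
eef_rot: [3.141, 0.0, 1.42]
force: [0.9, 0.2, -1.7]
grip_width: 0.0243
grip_force: 40.0
```

>>> servo_tool([
  [0, -0.01, 0, 0, 0, 0, 0],
  [0, -0.01, 0, 0, 0, 0, 0],
  [0, -0.01, 0, 0, 0, 0, 0],
  [0, -0.01, 0, 0, 0, 0, 0],
  [0, -0.01, 0, 0, 0, 0, 0],
  [0, -0.01, 0, 0, 0, 0, 0],
  [0, -0.01, 0, 0, 0, 0, 0],
  [0, 0, 0, 0, 0, 0, 0],
])

```text
time_s: 7.3
ee_pos: [0.6311, -0.1576, 0.071]
eef_rot: [-3.142, 0.0, 1.42]
force: [0.4, 0.4, -2.3]
grip_width: 0.0244
grip_force: 40.0
```

```bash
cat >> h.py <<'E'
P0=np.array([.5386,-.208]);TH=np.radians(-98.6);R0=np.array([[np.cos(TH),-np.sin(TH)],[np.sin(TH),np.cos(TH)]])
def w(x,y): return R0@[x,y]+P0
def cabf():
    o=ctrl.get_obs(); print('TCP in cab',((o['ee_pos'][:2]-P0)@R0).round(4),'z',o['ee_pos'][2].round(4),'yaw',o['eef_rot'].round(3),'F(cab)',(o['force'][:2]@R0).round(1),o['force'][2].round(1),'grip',o['grip_width'],o['grip_force'])
E
python3 - <<'E'
from h import *
cabf(); e=w(0,.084); go((e[0],e[1],.071),np.radians(81.4),8)
E
```

```text
TCP in cab [-0.0637  0.084 ] z 0.071 yaw [-3.142  0.     1.42 ] F(cab) [-0.5  0.3] -2.3 grip 0.02439428269454072 39.98654544353485
at [ 0.6311 -0.1576  0.071 ] [-3.1416  0.      1.42  ]
8 rows of [-0.008  0.     0.   ] turn -0.0001 | step 0.008 turn deg 0.0
```

>>> servo_tool([
  [0, -0.01, 0, 0, 0, 0, 0],
  [0, -0.01, 0, 0, 0, 0, 0],
  [0, -0.01, 0, 0, 0, 0, 0],
  [0, -0.01, 0, 0, 0, 0, 0],
  [0, -0.009, 0, 0, 0, 0, 0],
  [0, -0.006, 0, 0.001, 0, 0, 0],
  [0, -0.003, 0, 0.002, 0, 0, 0],
  [0, 0, 0, 0, 0, 0, 0],
])

```text
time_s: 8.3
ee_pos: [0.6225, -0.2142, 0.0678]
eef_rot: [-3.141, -0.0, 1.421]
force: [-0.0, 0.3, -3.4]
grip_width: 0.0246
grip_force: 40.0
```

>>> servo_tool([
  [0, -0.002, 0, 0, 0, 0, 0],
  [0, -0.002, 0, 0, 0, 0, 0],
  [0, 0, 0, 0, 0, 0, 0],
  [30, 0, 0, 0, 0, 0, 0],
  [50, 0, 0, 0, 0, 0, 0],
  [50, 0, 0, -0.02, 0, 0, 0],
  [50, 0, 0, -0.04, 0, 0, 0],
  [50, 0, 0, -0.04, 0, 0, 0],
])

```text
time_s: 9.3
ee_pos: [0.6221, -0.2181, 0.171]
eef_rot: [3.14, 0.0, 1.421]
force: [-0.3, 0.6, 0.1]
grip_width: 0.0471
grip_force: 0.0
```

Run:
```python
from h import *
cabf()
t=snap('top','top3'); T=cloud(t)
print('yellow',bar(T,(240,295,183,216),.078,.09))
a=go((.53,-.02,.17),np.radians(79),8); b=go((.5289,.1522,.12),np.radians(76.9),4,a)
s=snap('scene','scene3'); S=cloud(s); h=cv2.cvtColor(s['pixels'],cv2.COLOR_RGB2HSV)
m=(S[...,2]>.085)&(S[...,2]<.105)&(h[...,1]>150)&(h[...,0]<14)&(abs(S[...,0]-.62)<.06)&(abs(S[...,1]+.22)<.08)
P=S[m]; L=(P[:,:2]-[.543,-.2094])@R0; print('orange bar cab',L.mean(0),np.percentile(L,[1,99],axis=0),np.median(P[:,2]),len(P))
```

```text
TCP in cab [-0.0025  0.0841] z 0.171 yaw [3.14  0.    1.421] F(cab) [-0.5 -0.4] 0.1 grip 0.04709254621150553 0.0
yellow (array([0.5282, 0.1508]), np.float64(77.25), array([0.027, 0.091]), 184)
at [ 0.6238 -0.2187  0.1773] [3.1326e+00 2.2000e-03 1.4210e+00]
8 rows of [ 0.0225 -0.0157  0.0009] turn 0.0053 | step 0.027 turn deg 0.3
4 rows of [ 0.0421 -0.0091  0.0125] turn 0.0092 | step 0.045 turn deg 0.5
orange bar cab [0.00048472 0.08573694] [[-0.04420405  0.07013263]
 [ 0.04332867  0.0976214 ]] 0.09527206005225475 284
```

The orange block is home, at cabinet x 0.5 mm, y 85.7 mm and bar top 95 mm. Next is yellow.

Run:
```python
from h import *
a=go((.5285,.1515,.11),np.radians(77),7); go((.5285,.1515,.055),np.radians(77),4,a)
```

```text
at [ 0.6238 -0.2188  0.1749] [3.1327e+00 2.2000e-03 1.4209e+00]
7 rows of [ 0.0496 -0.023   0.0093] turn 0.011 | step 0.055 turn deg 0.6
4 rows of [0.     0.     0.0138] turn -0.0 | step 0.014 turn deg 0.0
```

>>> servo_tool([
  [60, 0.0496, -0.023, 0.002, 0, 0, 0.011],
  [60, 0.0496, -0.023, 0.005, 0, 0, 0.011],
  [60, 0.0496, -0.023, 0.01, 0, 0, 0.011],
  [60, 0.0496, -0.023, 0.012, 0, 0, 0.011],
  [60, 0.0496, -0.023, 0.012, 0, 0, 0.011],
  [60, 0.0496, -0.023, 0.012, 0, 0, 0.011],
  [60, 0.0496, -0.023, 0.012, 0, 0, 0.011],
  [60, 0, 0, 0, 0, 0, 0],
])

```text
time_s: 10.4
ee_pos: [0.5257, 0.1554, 0.1029]
eef_rot: [-3.141, 0.0, 1.348]
force: [-0.3, -0.1, -1.0]
grip_width: 0.0563
grip_force: 0.0
```

Run:
```python
from h import *
go((.5285,.1515,.055),np.radians(77),4)
t=snap('top','top4');s=snap('scene','scene4');S=cloud(s);h=cv2.cvtColor(s['pixels'],cv2.COLOR_RGB2HSV)
m=(S[...,2]>.07)&(S[...,2]<.092)&(h[...,1]>150)&(abs(h[...,0]-25)<6)&(abs(S[...,0]-.533)<.06)&(abs(S[...,1]-.15)<.08)
P=S[m]; print(len(P),P.mean(0)-[.0044,-.0015,0],cv2.minAreaRect(P[:,:2].astype(np.float32)))
```

```text
at [0.5257 0.1554 0.1029] [-3.1408e+00  1.0000e-04  1.3479e+00]
4 rows of [-0.0008  0.0009  0.012 ] turn 0.001 | step 0.012 turn deg 0.1
0 [nan nan nan] ((0.0, 0.0), (0.0, 0.0), 0.0)<stdin>:5: RuntimeWarning: Mean of empty slice.
  ret = um.true_divide(
```

Run:
```python
import cv2
a=cv2.imread('pics/scene4.png'); cv2.imwrite('pics/c4.png',cv2.resize(a[130:280,300:460],(640,600),interpolation=cv2.INTER_CUBIC))
```

```text
(no output)
```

View pics/c4.png

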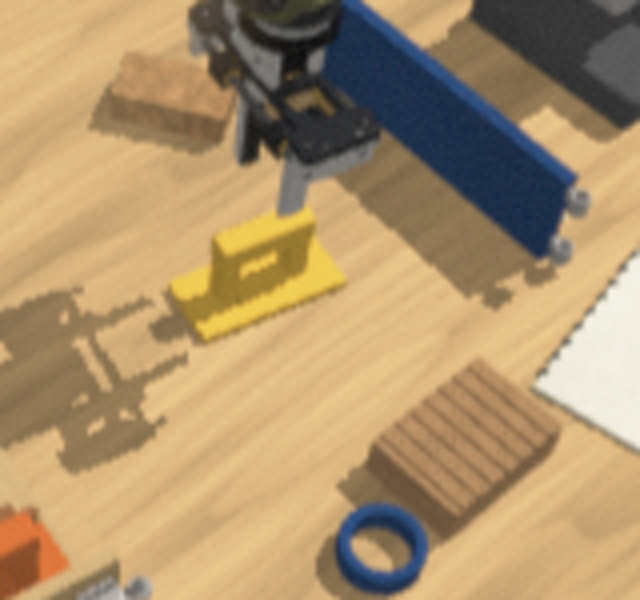

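The yellow block is still in place, with its bar at crop (265,235), which is scene (366,189). My hue band had simply missed it, and the fingers straddle the bar. I go down and grip.

>>> servo_tool([
  [60, -0.0008, 0.0009, 0.012, 0, 0, 0.001],
  [60, -0.0008, 0.0009, 0.012, 0, 0, 0.001],
  [60, -0.0008, 0.0009, 0.012, 0, 0, 0.001],
  [60, -0.0008, 0.0009, 0.012, 0, 0, 0.001],
  [60, 0, 0, 0, 0, 0, 0],
  [0, 0, 0, 0, 0, 0, 0],
  [0, 0, 0, 0, 0, 0, 0],
  [0, 0, 0, 0, 0, 0, 0],
], force=40)

```text
time_s: 11.5
ee_pos: [0.5298, 0.1487, 0.0554]
eef_rot: [3.141, -0.0, 1.34]
force: [0.6, -0.9, -0.3]
grip_width: 0.0298
grip_force: 0.0
```

>>> servo_tool([
  [0, 0, 0, 0, 0, 0, 0],
  [0, 0, 0, 0, 0, 0, 0],
  [0, 0, 0, 0, 0, 0, 0],
  [0, 0, 0, -0.012, 0, 0, 0],
  [0, 0, 0, -0.012, 0, 0, 0],
  [0, 0, 0, -0.012, 0, 0, 0],
  [0, 0, 0, 0, 0, 0, 0],
  [0, 0, 0, 0, 0, 0, 0],
])

```text
time_s: 12.5
ee_pos: [0.5295, 0.1485, 0.0908]
eef_rot: [-3.141, 0.0, 1.34]
force: [-0.4, 0.1, -1.9]
grip_width: 0.0245
grip_force: 40.0
```

Run:
```python
from h import *
e=w(-.19,0); go((*e,.091),np.radians(81.4),6)
```

```text
at [0.5295 0.1485 0.0908] [-3.1413e+00  1.0000e-04  1.3399e+00]
6 rows of [-0.0263  0.0116 -0.    ] turn -0.0135 | step 0.029 turn deg 0.8
```

>>> servo_tool([
  [0, -0.0263, 0.0116, 0, 0, 0, -0.0135],
  [0, -0.0263, 0.0116, 0, 0, 0, -0.0135],
  [0, -0.0263, 0.0116, 0, 0, 0, -0.0135],
  [0, -0.0263, 0.0116, 0, 0, 0, -0.0135],
  [0, -0.0263, 0.0116, 0, 0, 0, -0.0135],
  [0, -0.0263, 0.0116, 0, 0, 0, -0.0135],
  [0, 0, 0, 0, 0, 0, 0],
  [0, 0, 0, 0, 0, 0, 0],
])

```text
time_s: 13.5
ee_pos: [0.5667, -0.0193, 0.0906]
eef_rot: [-3.141, -0.0, 1.421]
force: [-0.6, -0.0, -2.0]
grip_width: 0.0243
grip_force: 40.0
```

Run:
```python
from h import *
cabf(); s=snap('scene','scene5');S=cloud(s);h=cv2.cvtColor(s['pixels'],cv2.COLOR_RGB2HSV); e=w(-.19,0)
m=(S[...,2]>.035)&(S[...,2]<.055)&(h[...,1]>140)&(h[...,0]>18)&(h[...,0]<35)&(abs(S[...,0]-e[0])<.08)&(abs(S[...,1]-e[1])<.11)
P=S[m][:,:2]; r=cv2.minAreaRect(P.astype(np.float32)); print(len(P),r,(np.array(r[0])-[.543,-.2094])@R0)
e=w(-.06,0); go((*e,.071),np.radians(81.4),13)
```

```text
TCP in cab [-0.1908 -0.0005] z 0.0906 yaw [-3.141 -0.     1.421] F(cab) [ 0.1 -0.5] -2.0 grip 0.024336710165984536 39.991722106933594
588 ((0.5695356130599976, -0.01673874258995056), (0.14308500289916992, 0.07226447761058807), 82.11527252197266) [-0.19446306 -0.00257241]
at [ 0.5667 -0.0191  0.0907] [-3.1409e+00 -1.0000e-04  1.4213e+00]
13 rows of [-0.0101  0.      0.0015] turn 0.0 | step 0.01 turn deg 0.0
```

>>> servo_tool([
  [0, 0, 0.0015, 0.01, 0, 0, 0.01],
  [0, -0.009, 0, 0.0095, 0, 0, 0],
  [0, -0.009, 0, 0, 0, 0, 0],
  [0, -0.009, 0, 0, 0, 0, 0],
  [0, -0.009, 0, 0, 0, 0, 0],
  [0, -0.009, 0, 0, 0, 0, 0],
  [0, -0.01, 0, 0, 0, 0, 0],
  [0, 0, 0, 0, 0, 0, 0],
])

```text
time_s: 14.55
ee_pos: [0.5596, -0.075, 0.0716]
eef_rot: [3.142, 0.0, 1.41]
force: [0.2, -0.3, -2.5]
grip_width: 0.0243
grip_force: 40.0
```

>>> servo_tool([
  [0, -0.01, 0, 0, 0, 0, 0],
  [0, -0.01, 0, 0, 0, 0, 0],
  [0, -0.01, 0, 0, 0, 0, 0],
  [0, -0.01, 0, 0, 0, 0, 0],
  [0, -0.01, 0, 0, 0, 0, 0],
  [0, -0.01, 0, 0, 0, 0, 0],
  [0, -0.01, 0, 0, 0, 0, 0],
  [0, 0, 0, 0, 0, 0, 0],
])

```text
time_s: 15.55
ee_pos: [0.5485, -0.1441, 0.0715]
eef_rot: [3.142, 0.0, 1.41]
force: [0.4, -0.3, -2.3]
grip_width: 0.0246
grip_force: 40.0
```

Run:
```python
from h import *
cabf()
```

```text
TCP in cab [-0.0647  0.0002] z 0.0715 yaw [3.142 0.    1.41 ] F(cab) [0.2 0.5] -2.3 grip 0.024638816015385853 39.99166667461395
```

>>> servo_tool([
  [0, -0.01, 0, 0, 0, 0, 0],
  [0, -0.01, 0, 0, 0, 0, 0],
  [0, -0.01, 0, 0, 0, 0, 0],
  [0, -0.01, 0, 0, 0, 0, 0],
  [0, -0.01, 0, 0, 0, 0, 0],
  [0, -0.01, 0, 0.001, 0, 0, 0],
  [0, -0.004, 0, 0.002, 0, 0, 0],
  [0, 0, 0, 0, 0, 0, 0],
])

```text
time_s: 16.55
ee_pos: [0.5382, -0.2067, 0.0683]
eef_rot: [-3.141, -0.0, 1.411]
force: [0.0, -0.2, -2.3]
grip_width: 0.0243
grip_force: 40.0
```

>>> servo_tool([
  [0, -0.002, 0, 0, 0, 0, 0],
  [0, -0.002, 0, 0, 0, 0, 0],
  [0, 0, 0, 0, 0, 0, 0],
  [30, 0, 0, 0, 0, 0, 0],
  [50, 0, 0, 0, 0, 0, 0],
  [50, 0, 0, -0.02, 0, 0, 0],
  [50, 0, 0, -0.04, 0, 0, 0],
  [50, 0, 0, -0.04, 0, 0, 0],
])

```text
time_s: 17.55
ee_pos: [0.5377, -0.2104, 0.1699]
eef_rot: [3.141, 0.0, 1.411]
force: [0.4, 0.1, 1.3]
grip_width: 0.0468
grip_force: 0.0
```

Run:
```python
from h import *
cabf(); s=snap('scene','scene6');S=cloud(s);h=cv2.cvtColor(s['pixels'],cv2.COLOR_RGB2HSV)
for n,a,b,y in(('or',0,14,.084),('ye',18,35,0)):
    e=w(0,y)
    m=(S[...,2]>.085)&(S[...,2]<.105)&(h[...,1]>140)&(h[...,0]>=a)&(h[...,0]<b)&(np.hypot(S[...,0]-e[0],S[...,1]-e[1])<.07)
    L=(S[m][:,:2]-[.543,-.2094])@R0; print(n,L.mean(0),np.percentile(L,[1,99],axis=0),np.median(S[m][:,2]),len(L))
t=snap('top','top6');T=cloud(t)
print(fit_cab(T))
print('door',bar(T,(180,215,160,250),.1,.115))
W=T[150:260,180:215]; m=(W[...,2]>.1)&(W[...,2]<.115); P=W[m]; print(P[:,0].min(),P[:,0].max())
h=cv2.cvtColor(t['pixels'],cv2.COLOR_RGB2HSV)
print('door corner px', [ray_at(t,u,v,.1075).round(4) for u,v in [(193.7,157.5),(191.5,247.5)]])
```

```text
TCP in cab [ 0.0025 -0.0005] z 0.1699 yaw [3.141 0.    1.411] F(cab) [-0.2  0.4] 1.3 grip 0.046828812128933604 0.0
or [0.00136248 0.08576427] [[-0.04367312  0.07075802]
 [ 0.04395957  0.09745086]] 0.09594922759961055 284
ye [ 0.00046197 -0.00037982] [[-0.04421765 -0.01585421]
 [ 0.04324527  0.01179047]] 0.0953933962052631 263
(array([ 0.53864787, -0.20666278, -1.72555174]), (np.int64(146), np.int64(0), np.int64(80)), np.float64(0.00399133696943468), np.float64(-0.0695979001824038))
door (array([0.5142, 0.3767]), np.float64(177.63), array([0.019, 0.288]), 435)
0.37303449021402413 0.6913981670491081
door corner px [array([0.6687, 0.378 , 0.1075]), array([0.3715, 0.3844, 0.1075])]
```

Both blocks are home, orange at y 85.8 mm and yellow at y -0.4 mm, with x within 1.4 mm. The door's panel centre is at about (0.523, 0.376), with its +y axis at -2.45° in the world. Next I move to it.

Run:
```python
from h import *
o=ctrl.get_obs(); print(o['ee_pos'])
a=go((.53,.10,.20),2.3,8); b=go((.523,.3763,.15),3.099,8,a); go((.523,.3763,.076),3.099,5,b)
```

```text
[ 0.53943775 -0.2112005   0.17328811]
at [ 0.5394 -0.2112  0.1733] [3.1344e+00 2.0000e-03 1.4110e+00]
8 rows of [ 0.0394  0.0079 -0.0033] turn -0.1111 | step 0.04 turn deg 6.4
8 rows of [0.0175 0.0308 0.0063] turn -0.0999 | step 0.036 turn deg 5.7
5 rows of [-0.      0.      0.0148] turn -0.0 | step 0.015 turn deg 0.0
```

>>> servo_tool([
  [50, 0.0394, 0.0079, -0.0033, 0, 0, -0.111],
  [50, 0.0394, 0.0079, -0.0033, 0, 0, -0.111],
  [50, 0.0394, 0.0079, -0.0033, 0, 0, -0.111],
  [50, 0.0394, 0.0079, -0.0033, 0, 0, -0.111],
  [50, 0.0394, 0.0079, -0.0033, 0, 0, -0.111],
  [50, 0.0394, 0.0079, -0.0033, 0, 0, -0.111],
  [50, 0.0394, 0.0079, -0.0033, 0, 0, -0.111],
  [50, 0.0394, 0.0079, -0.0033, 0, 0, -0.111],
])

```text
time_s: 18.65
ee_pos: [0.5276, 0.1018, 0.1943]
eef_rot: [-3.141, -0.0, 2.303]
force: [0.3, 0.6, 0.2]
grip_width: 0.047
grip_force: 0.0
```

>>> servo_tool([
  [50, 0.0175, 0.0308, 0.006, 0, 0, -0.1],
  [50, 0.0175, 0.0308, 0.006, 0, 0, -0.1],
  [50, 0.0175, 0.0308, 0.006, 0, 0, -0.1],
  [50, 0.0175, 0.0308, 0.006, 0, 0, -0.1],
  [50, 0.0175, 0.0308, 0.006, 0, 0, -0.1],
  [50, 0.0175, 0.0308, 0.006, 0, 0, -0.1],
  [50, 0.0175, 0.0308, 0.006, 0, 0, -0.1],
  [50, 0.0175, 0.0308, 0.006, 0, 0, -0.1],
])

```text
time_s: 19.65
ee_pos: [0.521, 0.3775, 0.1458]
eef_rot: [-3.141, -0.001, 3.102]
force: [0.5, -0.6, -0.3]
grip_width: 0.0469
grip_force: 0.0
```

Run:
```python
from h import *
go((.523,.3763,.076),3.099,5)
t=snap('top','top7');s=snap('scene','scene7')
cv2.imwrite('pics/c7.png',cv2.resize(s['pixels'][90:240,330:490,::-1],(640,600),interpolation=cv2.INTER_CUBIC))
T=cloud(t); W=T[150:260,180:215]; m=(W[...,2]>.1)&(W[...,2]<.115); print(m.sum(),W[m].mean(0))
S=cloud(s); h=cv2.cvtColor(s['pixels'],cv2.COLOR_RGB2HSV)
m=(S[...,2]>.101)&(S[...,2]<.115)&(h[...,0]>100)&(h[...,0]<125)&(h[...,1]>120)&(abs(S[...,0]-.523)<.2)&(abs(S[...,1]-.376)<.04); m[:, :360]=False
P=S[m][:,:2]-[.0044,-.0015]; f=np.polyfit(P[:,0],P[:,1],1); print(len(P),'line y at .523',np.polyval(f,.523),np.degrees(np.arctan(f[0])),P[:,0].min(),P[:,0].max())
```

```text
at [0.521  0.3775 0.1458] [-3.1411e+00 -6.0000e-04  3.1022e+00]
5 rows of [-0.0004 -0.0002  0.014 ] turn 0.0006 | step 0.014 turn deg 0.0
152 [0.62307916 0.37215337 0.10750711]
274 line y at .523 0.3749036041470333 -2.5906160762233927 0.37230586130648785 0.667693254856312
```

View pics/c7.png

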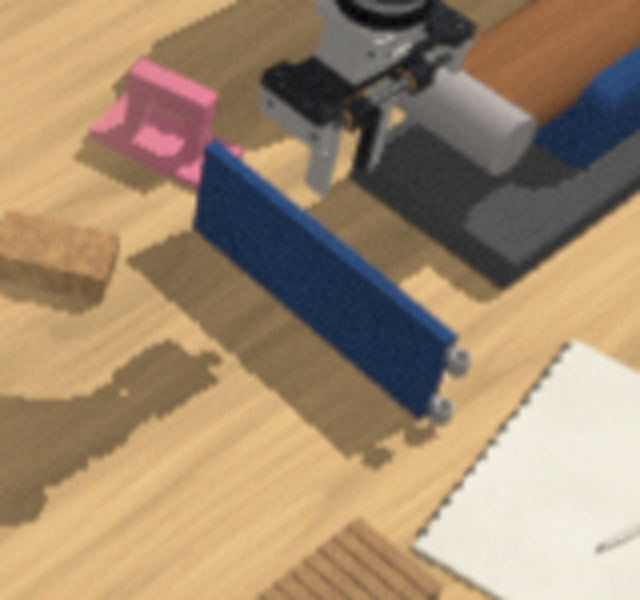

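The fingers straddle the door's top edge at crop (340,180). I go down and pinch it.

>>> servo_tool([
  [50, 0, -0.0003, 0.014, 0, 0, 0.001],
  [50, 0, -0.0003, 0.014, 0, 0, 0.001],
  [50, 0, -0.0003, 0.014, 0, 0, 0.001],
  [50, 0, -0.0003, 0.014, 0, 0, 0.001],
  [50, 0, -0.0003, 0.014, 0, 0, 0],
  [50, 0, 0, 0, 0, 0, 0],
  [0, 0, 0, 0, 0, 0, 0],
  [0, 0, 0, 0, 0, 0, 0],
], force=60)

```text
time_s: 20.75
ee_pos: [0.5218, 0.3751, 0.0776]
eef_rot: [3.141, 0.001, 3.095]
force: [-0.1, -0.4, -0.4]
grip_width: 0.0306
grip_force: 0.0
```

>>> servo_tool([
  [0, 0, 0, 0, 0, 0, 0],
  [0, 0, 0, 0, 0, 0, 0],
  [0, 0, 0, 0, 0, 0, 0],
  [0, 0, 0, 0, 0, 0, 0],
  [0, 0, 0, -0.01, 0, 0, 0],
  [0, 0, 0, -0.015, 0, 0, 0],
  [0, 0, 0, 0, 0, 0, 0],
  [0, 0, 0, 0, 0, 0, 0],
])

```text
time_s: 21.75
ee_pos: [0.5214, 0.3748, 0.1018]
eef_rot: [-3.141, -0.0, 3.095]
force: [0.2, 0.1, -3.6]
grip_width: 0.0132
grip_force: 60.0
```

Run:
```python
from h import *
o=ctrl.get_obs(); print({k:np.round(o[k],4) for k in('ee_pos','eef_rot','force','moment','grip_width','grip_force')})
t=snap('top','top8');s=snap('scene','scene8')
T=cloud(t);S=cloud(s)
for n,W,I in(('t',T,t),('s',S,s)):
    h=cv2.cvtColor(I['pixels'],cv2.COLOR_RGB2HSV)
    m=(W[...,2]>.1)&(W[...,2]<.15)&(h[...,0]>100)&(h[...,0]<125)&(h[...,1]>120)&(abs(W[...,0]-.523)<.2)&(abs(W[...,1]-.376)<.04)
    P=W[m]; m2=P[:,2]>np.percentile(P[:,2],98)-.012; P=P[m2]
    f=np.polyfit(P[:,0],P[:,2],1); print(n,len(P),'z at ends',np.polyval(f,[.373,.673]),P[:,0].min(),P[:,0].max())
```

```text
{'ee_pos': array([0.5214, 0.3748, 0.1018]), 'eef_rot': array([-3.1414e+00, -2.0000e-04,  3.0948e+00]), 'force': array([ 0.177 ,  0.0662, -3.648 ]), 'moment': array([-0.0239,  0.0252,  0.0086]), 'grip_width': np.float64(0.0132), 'grip_force': np.float64(59.9637)}Traceback (most recent call last):
  File "<stdin>", line 8, in <module>
    return _quantile_unchecked(
        a, q, axis, out, overwrite_input, method, keepdims, weights)
    return _ureduce(a,
                    func=_quantile_ureduce_func,
    ...<5 lines>...
                    overwrite_input=overwrite_input,
                    method=method)
    r = func(a, **kwargs)
    result = _quantile(arr,
                       quantiles=q,
    ...<2 lines>...
                       out=out,
                       weights=wgt)
    slices_having_nans = np.isnan(arr[-1, ...])
                                  ~~~^^^^^^^^^
IndexError: index -1 is out of bounds for axis 0 with size 0
```

Run:
```python
from h import *
pin=w(-.0895,.163); K=w(-.0895-.06,.163); print('pin',pin,'K',K)
def centre(K,deg): a=np.radians(deg); return K-.163*np.array([np.cos(a),np.sin(a)])
c=centre(K,-16.6); print(c)
o=ctrl.get_obs(); p=o['ee_pos'].copy(); p[2]=.142
go((*c,.142),np.radians(163.4),13,(p,o['eef_rot'][2]))
```

```text
pin [ 0.7131507  -0.14388056] K [ 0.72212282 -0.08455518]
[ 0.56591624 -0.03798798]
13 rows of [-0.0084 -0.0309 -0.    ] turn 0.0187 | step 0.032 turn deg 1.1
```

>>> servo_tool([
  [0, 0, 0, -0.014, 0, 0, 0],
  [0, 0, 0, -0.013, 0, 0, 0],
  [0, 0, 0, -0.013, 0, 0, 0],
  [0, -0.004, -0.016, 0, 0, 0, 0],
  [0, -0.0084, -0.031, 0, 0, 0, 0.0187],
  [0, -0.0084, -0.031, 0, 0, 0, 0.0187],
  [0, -0.0084, -0.031, 0, 0, 0, 0.0187],
  [0, -0.0084, -0.031, 0, 0, 0, 0.0187],
])

```text
time_s: 22.85
ee_pos: [0.549, 0.2305, 0.1416]
eef_rot: [-3.141, -0.0, 3.019]
force: [0.5, 0.0, -3.8]
grip_width: 0.0126
grip_force: 60.0
```

>>> servo_tool([
  [0, -0.0084, -0.031, 0, 0, 0, 0.0187],
  [0, -0.0084, -0.031, 0, 0, 0, 0.0187],
  [0, -0.0084, -0.031, 0, 0, 0, 0.0187],
  [0, -0.0084, -0.031, 0, 0, 0, 0.0187],
  [0, -0.0084, -0.031, 0, 0, 0, 0.0187],
  [0, -0.0084, -0.031, 0, 0, 0, 0.0187],
  [0, -0.0084, -0.031, 0, 0, 0, 0.0187],
  [0, -0.0084, -0.031, 0, 0, 0, 0.0187],
])

```text
time_s: 23.85
ee_pos: [0.5683, -0.0253, 0.1416]
eef_rot: [-3.141, -0.0, 2.869]
force: [1.1, 0.5, -4.2]
grip_width: 0.013
grip_force: 60.0
```

Run:
```python
from h import *
o=ctrl.get_obs(); print({k:np.round(o[k],4) for k in('ee_pos','eef_rot','force','moment','grip_width','grip_force')})
go((.5659,-.0380,.105),np.radians(163.4),6)
```

```text
{'ee_pos': array([ 0.5683, -0.0253,  0.1416]), 'eef_rot': array([-3.1414e+00, -5.0000e-04,  2.8693e+00]), 'force': array([ 1.1024,  0.4707, -4.2232]), 'moment': array([ 0.005 , -0.001 ,  0.0216]), 'grip_width': np.float64(0.013), 'grip_force': np.float64(59.9647)}
at [ 0.5683 -0.0253  0.1416] [-3.1414e+00 -5.0000e-04  2.8693e+00]
6 rows of [-0.0002 -0.0021  0.0061] turn 0.0029 | step 0.006 turn deg 0.2
```

>>> servo_tool([
  [0, -0.0002, -0.0021, 0.0061, 0, 0, 0.0029],
  [0, -0.0002, -0.0021, 0.0061, 0, 0, 0.0029],
  [0, -0.0002, -0.0021, 0.0061, 0, 0, 0.0029],
  [0, -0.0002, -0.0021, 0.0061, 0, 0, 0.0029],
  [0, -0.0002, -0.0021, 0.0061, 0, 0, 0.0029],
  [0, -0.0002, -0.0021, 0.0061, 0, 0, 0.0029],
  [0, 0, 0, 0, 0, 0, 0],
  [0, 0, 0, 0, 0, 0, 0],
])

```text
time_s: 24.85
ee_pos: [0.5667, -0.0357, 0.1055]
eef_rot: [3.142, 0.0, 2.853]
force: [0.6, -0.4, -3.1]
grip_width: 0.0129
grip_force: 60.0
```

Run:
```python
from h import *
o=ctrl.get_obs(); print({k:np.round(o[k],4) for k in('ee_pos','eef_rot','force','moment','grip_width','grip_force')})
t=snap('top','top9');s=snap('scene','scene9')
A=cv2.resize(s['pixels'][225:325,290:390,::-1],(600,600),interpolation=cv2.INTER_CUBIC)
cv2.imwrite('pics/c9s.png',A)
B=cv2.resize(t['pixels'][115:195,290:390,::-1],(750,600),interpolation=cv2.INTER_CUBIC); cv2.imwrite('pics/c9t.png',B)
p=o['ee_pos'];yaw=o['eef_rot'][2]; 
for dl in(.163,): 
    k=p[:2]+dl*np.array([-np.cos(yaw),-np.sin(yaw)]); z0=p[2]-.0776
    for n,I in(('s',s),('t',t)): print(n,'knuckle hi top/bot, lo bot px',proj(I,(*k,z0+.0985)),proj(I,(*k,z0+.0785)),proj(I,(*k,z0+.0125)),'pin hi top, shoulder; lo top',proj(I,(*w(-.0895,.163),.094)),proj(I,(*w(-.0895,.163),.08)),proj(I,(*w(-.0895,.163),.028)))
```

```text
{'ee_pos': array([ 0.5667, -0.0357,  0.1055]), 'eef_rot': array([3.1416e+00, 3.0000e-04, 2.8531e+00]), 'force': array([ 0.5833, -0.4396, -3.1015]), 'moment': array([-0.0666,  0.0709,  0.0242]), 'grip_width': np.float64(0.0129), 'grip_force': np.float64(59.9645)}
s knuckle hi top/bot, lo bot px [353.3 257.7] [352.9 261.2] [351.5 272. ] pin hi top, shoulder; lo top [334.4 273.1] [334.3 275.4] [333.8 283.5]
t knuckle hi top/bot, lo bot px [332.4 137.7] [332.2 138.9] [331.7 142.6] pin hi top, shoulder; lo top [350.7 142.3] [350.4 143.1] [349.5 145.8]
```

View pics/c9s.png

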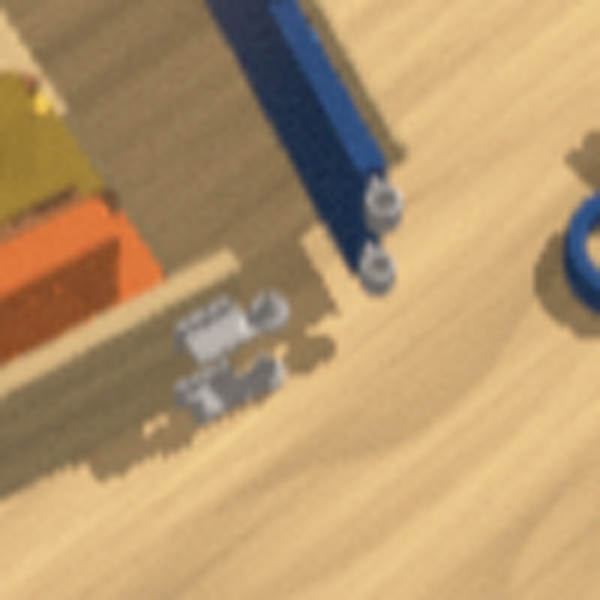

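View pics/c9t.png

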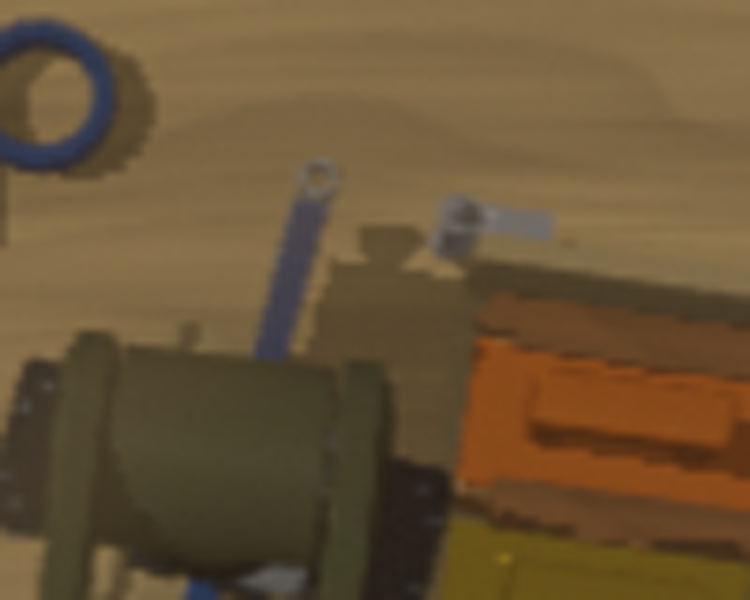

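The scene crop shows the knuckles at (383,202) and (376,268) and the pins at (268,308) and (265,370). The top crop shows the knuckle bore at (319,178) and the pin top at (463,212). Measured minus predicted is under 1 px. I refine the knuckle-to-pin offset from depth.

Run:
```python
from h import *
for n in('top9','scene9','top0','scene0','top2'):
    I=load(n); W=cloud(I); off=np.array([.0044,-.0015]) if n[0]=='s' else 0
    for nm,c0,zl,zh,r in(('knuck',(.7228,-.0822),.117,.13,.016),('pin>83',(.7132,-.1438),.082,.1,.02),('shoulder 77-82',(.7132,-.1438),.076,.0825,.016)):
        d=np.hypot(W[...,0]-c0[0],W[...,1]-c0[1]); m=(d<r)&(W[...,2]>zl)&(W[...,2]<zh); P=W[m]
        if len(P): print(n,nm,len(P),(P[:,:2].mean(0)-off).round(4),'mid',((P[:,:2].min(0)+P[:,:2].max(0))/2-off).round(4),P[:,2].max().round(4))
```

```text
top9 knuck 17 [ 0.7213 -0.0813] mid [ 0.7204 -0.0809] 0.1289
top9 pin>83 15 [ 0.7129 -0.1455] mid [ 0.7127 -0.1454] 0.0958
top9 shoulder 77-82 14 [ 0.7115 -0.1491] mid [ 0.7135 -0.1491] 0.0815
scene9 knuck 46 [ 0.7173 -0.0805] mid [ 0.7163 -0.0809] 0.1298
scene9 pin>83 14 [ 0.7085 -0.1478] mid [ 0.7059 -0.1485] 0.0986
scene9 shoulder 77-82 24 [ 0.7111 -0.1486] mid [ 0.7079 -0.1461] 0.0823
top0 pin>83 16 [ 0.7127 -0.1476] mid [ 0.7124 -0.1505] 0.0984
top0 shoulder 77-82 11 [ 0.7125 -0.1504] mid [ 0.7137 -0.1493] 0.0825
scene0 pin>83 16 [ 0.7084 -0.1484] mid [ 0.7062 -0.1492] 0.0981
scene0 shoulder 77-82 23 [ 0.7118 -0.1482] mid [ 0.7095 -0.1457] 0.0815
top2 pin>83 10 [ 0.7124 -0.1489] mid [ 0.7123 -0.1519] 0.0965
top2 shoulder 77-82 18 [ 0.7124 -0.1484] mid [ 0.7132 -0.1492] 0.0816
```

>>> servo_tool([
  [0, -0.0015, -0.0094, 0, 0, 0, 0],
  [0, -0.0015, -0.0094, 0, 0, 0, 0],
  [0, -0.0015, -0.0094, 0, 0, 0, 0],
  [0, -0.0015, -0.0094, 0, 0, 0, 0],
  [0, -0.0015, -0.0094, 0, 0, 0, 0],
  [0, -0.0014, -0.0094, 0, 0, 0, 0],
  [0, -0.0014, -0.0094, 0, 0, 0, 0],
  [0, 0, 0, 0, 0, 0, 0],
])

```text
time_s: 25.95
ee_pos: [0.5577, -0.1024, 0.1053]
eef_rot: [-3.142, -0.0, 2.852]
force: [0.1, 0.5, -4.0]
grip_width: 0.0127
grip_force: 60.0
```

Run:
```python
from h import *
cabf(); o=ctrl.get_obs(); print(o['ee_pos'].round(4),o['moment'].round(3))
t=snap('top','top10');s=snap('scene','scene10')
A=cv2.resize(s['pixels'][245:300,305:365,::-1],(400,367),interpolation=cv2.INTER_CUBIC)
B=cv2.resize(t['pixels'][120:175,325:385,::-1],(400,367),interpolation=cv2.INTER_CUBIC); cv2.imwrite('pics/c10.png',np.hstack([A,B]))
for n,I,off in(('t',t,0),('s',s,np.array([.0044,-.0015]))):
    W=cloud(I); d=np.hypot(W[...,0]-.7132,W[...,1]+.146)
    P=W[(d<.016)&(W[...,2]>.117)&(W[...,2]<.13)]; print(n,len(P),(P[:,:2].mean(0)-off).round(4))
```

```text
TCP in cab [-0.1072  0.0031] z 0.1053 yaw [-3.142 -0.     2.852] F(cab) [-0.5  0.1] -4.0 grip 0.012661528816549167 59.96686041355133
[ 0.5577 -0.1024  0.1053] [-0.005  0.068  0.007]
t 15 [ 0.7116 -0.1492]
s 43 [ 0.7073 -0.1469]
```

View pics/c10.png

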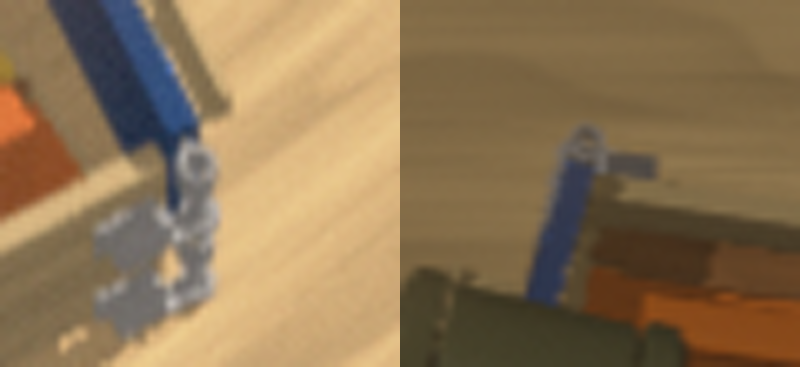

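The crop shows the upper knuckle over the pin, with its bore at left (194,160) and right (586,147). By both views it sits about 2 mm too far towards -x/-y, so I correct that and lower with a force check.

>>> servo_tool([
  [0, -0.0009, 0.0023, 0, 0, 0, 0],
  [0, 0, 0, 0.003, 0, 0, 0],
  [0, 0, 0, 0.003, 0, 0, 0],
  [0, 0, 0, 0.003, 0, 0, 0],
  [0, 0, 0, 0.003, 0, 0, 0],
  [0, 0, 0, 0.002, 0, 0, 0],
  [0, 0, 0, 0, 0, 0, 0],
  [0, 0, 0, 0, 0, 0, 0],
])

```text
time_s: 27.05
ee_pos: [0.5593, -0.0998, 0.0915]
eef_rot: [3.142, 0.0, 2.853]
force: [0.3, 0.6, -3.2]
grip_width: 0.0131
grip_force: 60.0
```

Run:
```python
from h import *
cabf(); o=ctrl.get_obs(); print(o['ee_pos'].round(4),o['force'].round(2),o['moment'].round(3),o['eef_rot'].round(4))
```

```text
TCP in cab [-0.1101  0.0043] z 0.0915 yaw [3.142 0.    2.853] F(cab) [-0.7  0.2] -3.2 grip 0.013085504514613246 59.96431589126587
[ 0.5593 -0.0998  0.0915] [ 0.26  0.65 -3.19] [-0.017  0.029  0.004] [3.1416e+00 2.0000e-04 2.8530e+00]
```

>>> servo_tool([
  [0, 0, 0, 0.001, 0, 0, 0],
  [0, 0, 0, 0.001, 0, 0, 0],
  [0, 0, 0, 0.001, 0, 0, 0],
  [0, 0, 0, 0.001, 0, 0, 0],
  [0, 0, 0, 0, 0, 0, 0],
  [0, 0, 0, 0, 0, 0, 0],
  [0, 0, 0, 0, 0, 0, 0],
  [0, 0, 0, 0, 0, 0, 0],
])

```text
time_s: 28.05
ee_pos: [0.5593, -0.0998, 0.0874]
eef_rot: [3.142, 0.0, 2.853]
force: [-0.4, -0.1, -3.3]
grip_width: 0.013
grip_force: 60.0
```

Run:
```python
from h import *
cabf(); o=ctrl.get_obs(); print(o['ee_pos'].round(4),o['force'].round(2),o['moment'].round(3),o['eef_rot'].round(4))
```

```text
TCP in cab [-0.1101  0.0043] z 0.0874 yaw [3.142 0.    2.853] F(cab) [ 0.2 -0.4] -3.3 grip 0.01295744854642715 59.96375262737274
[ 0.5593 -0.0998  0.0874] [-0.44 -0.13 -3.33] [0.    0.033 0.058] [3.1416 0.     2.8531]
```

>>> servo_tool([
  [0, 0, 0, 0.0015, 0, 0, 0],
  [0, 0, 0, 0.0015, 0, 0, 0],
  [0, 0, 0, 0.0015, 0, 0, 0],
  [0, 0, 0, 0.0015, 0, 0, 0],
  [0, 0, 0, 0.0015, 0, 0, 0],
  [0, 0, 0, 0, 0, 0, 0],
  [0, 0, 0, 0, 0, 0, 0],
  [0, 0, 0, 0, 0, 0, 0],
])

```text
time_s: 29.05
ee_pos: [0.5593, -0.0998, 0.0799]
eef_rot: [3.142, 0.0, 2.853]
force: [-0.8, -0.2, -4.1]
grip_width: 0.0132
grip_force: 60.0
```

Run:
```python
from h import *
cabf(); o=ctrl.get_obs(); print(o['ee_pos'].round(4),o['force'].round(2),o['moment'].round(3),o['eef_rot'].round(4))
s=snap('scene','scene11');t=snap('top','top11')
A=cv2.resize(s['pixels'][245:300,305:365,::-1],(400,367),interpolation=cv2.INTER_CUBIC)
B=cv2.resize(t['pixels'][120:175,325:385,::-1],(400,367),interpolation=cv2.INTER_CUBIC); cv2.imwrite('pics/c11.png',np.hstack([A,B]))
```

```text
TCP in cab [-0.1101  0.0043] z 0.0799 yaw [3.142 0.    2.853] F(cab) [ 0.3 -0.8] -4.1 grip 0.013180645150817072 59.963820576667786
[ 0.5593 -0.0998  0.0799] [-0.84 -0.21 -4.13] [-0.017  0.023 -0.038] [3.1416e+00 2.0000e-04 2.8532e+00]
```

View pics/c11.png

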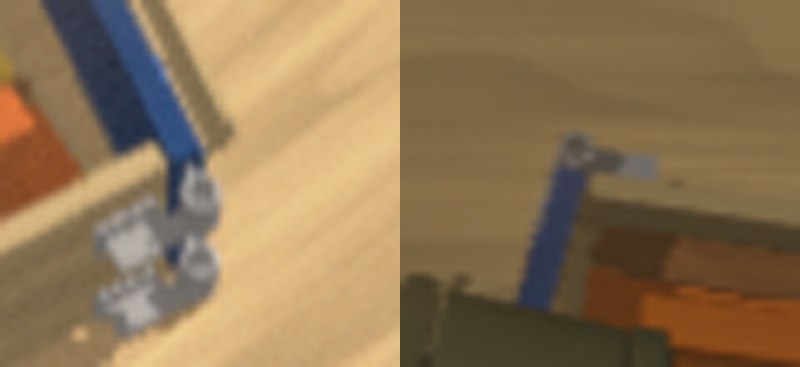

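The crop shows both knuckles sleeved on their pins, at left (198,195) and (198,262), with the pin tip visible inside the bore. I release, keep straddling the door, slide towards its free end and push it shut with the outer finger.

>>> servo_tool([
  [0, 0, 0, 0.0007, 0, 0, 0],
  [15, 0, 0, 0, 0, 0, 0],
  [32, 0, 0, 0, 0, 0, 0],
  [32, 0, 0, 0, 0, 0, 0],
  [32, 0.01, 0, 0, 0, 0, 0],
  [32, 0.015, 0, 0, 0, 0, 0],
  [32, 0.015, 0, 0, 0, 0, 0],
  [32, 0, 0, 0, 0, 0, 0],
])

```text
time_s: 30.15
ee_pos: [0.5203, -0.0882, 0.0795]
eef_rot: [3.142, 0.0, 2.853]
force: [-0.0, 0.2, 1.0]
grip_width: 0.0299
grip_force: 0.0
```

Run:
```python
from h import *
cabf()
e=w(-.084,-.038); go((*e,.085),np.radians(171.4),8)
s=snap('scene','scene12');t=snap('top','top12')
for n,I,off in(('t',t,0),('s',s,np.array([.0044,-.0015]))):
    W=cloud(I); h=cv2.cvtColor(I['pixels'],cv2.COLOR_RGB2HSV)
    m=(W[...,2]>.1)&(W[...,2]<.118)&(h[...,0]>100)&(h[...,0]<125)&(h[...,1]>90)&(abs(W[...,1]+.08)<.12)&(W[...,0]>.35)&(W[...,0]<.72); P=W[m]
    if len(P)>5:
        f=np.polyfit(P[:,0],P[:,1],1); print(n,len(P),'angle',np.degrees(np.arctan(f[0])),'z',np.median(P[:,2]), np.percentile(P[:,0],[1,99]))
```

```text
TCP in cab [-0.1157 -0.036 ] z 0.0795 yaw [3.142 0.    2.853] F(cab) [-0.2 -0.1] 1.0 grip 0.029942296059071453 0.0
at [ 0.5203 -0.0882  0.0795] [3.1416e+00 2.0000e-04 2.8532e+00]
8 rows of [-0.0001 -0.004  -0.0007] turn -0.0173 | step 0.004 turn deg 1.0
t 68 angle -16.704839829657114 z 0.10919888976903525 [0.4875774 0.6634446]
s 209 angle -17.003478255750565 z 0.1080308619858441 [0.49321826 0.70289052]
```

>>> servo_tool([
  [32, 0, -0.005, -0.0007, 0, 0, -0.02],
  [32, 0, -0.005, -0.0007, 0, 0, -0.02],
  [32, 0, -0.005, -0.0007, 0, 0, -0.02],
  [32, 0, -0.005, -0.0007, 0, 0, -0.02],
  [32, 0, -0.005, -0.0007, 0, 0, -0.02],
  [32, 0, -0.004, -0.0007, 0, 0, -0.02],
  [32, 0, -0.002, -0.0007, 0, 0, -0.02],
  [32, 0, 0, 0, 0, 0, 0],
])

```text
time_s: 31.25
ee_pos: [0.5137, -0.1186, 0.0841]
eef_rot: [-3.142, 0.0, 2.993]
force: [0.4, 0.2, 0.0]
grip_width: 0.0299
grip_force: 0.0
```

```bash
cat >> h.py <<'E'
def doorang(tag):
    for cam,off in(('top',0),('scene',1)):
        I=snap(cam,cam+tag); W=cloud(I); h=cv2.cvtColor(I['pixels'],cv2.COLOR_RGB2HSV)
        m=(W[...,2]>.1)&(W[...,2]<.118)&(h[...,0]>100)&(h[...,0]<125)&(h[...,1]>90)&(abs(W[...,1]+.08)<.12)&(W[...,0]>.35)&(W[...,0]<.72); P=W[m]
        f=np.polyfit(P[:,0],P[:,1],1); L=(P[:,:2]-([.543,-.2094] if off else P0))@R0
        print(cam,len(P),'angle',np.degrees(np.arctan(f[0])).round(2),'z',np.median(P[:,2]).round(4),'cab x',np.median(L[:,0]).round(4),'y range',np.percentile(L[:,1],[1,99]).round(3),'| cab fit',np.degrees(fit_cab(W)[0][2]).round(2))
E
python3 - <<'E'
from h import *
cabf(); doorang('13')
E
```

```text
TCP in cab [-0.0846 -0.038 ] z 0.0841 yaw [-3.142  0.     2.993] F(cab) [-0.3  0.4] 0.0 grip 0.029914369615063833 0.0
top 60 angle -17.73 z 0.1093 cab x -0.1021 y range [-0.067  0.111] | cab fit -98.31
scene 244 angle -16.43 z 0.1078 cab x -0.1013 y range [-0.104  0.148] | cab fit -98.88
```

Run:
```python
from h import *
for tag in('12','13'):
  for cam in('scene','top'):
    I=load(cam+tag); W=cloud(I); h=cv2.cvtColor(I['pixels'],cv2.COLOR_RGB2HSV)
    m=(W[...,2]>.1)&(W[...,2]<.118)&(h[...,0]>100)&(h[...,0]<125)&(h[...,1]>90)&(abs(W[...,1]+.08)<.12)&(W[...,0]>.35)&(W[...,0]<.72); P=W[m]
    L=(P[:,:2]-([.543,-.2094] if cam=='scene' else P0))@R0
    print(cam,tag,[(round(b,2),int(k.sum()),*np.percentile(L[k,0],[5,50,95]).round(4)) for b in np.arange(-.14,.16,.04) if (k:=abs(L[:,1]-b)<.02).sum()>2])
```

```text
scene 12 [(np.float64(-0.06), 6, np.float64(-0.1254), np.float64(-0.1227), np.float64(-0.1204)), (np.float64(0.02), 36, np.float64(-0.112), np.float64(-0.1078), np.float64(-0.1022)), (np.float64(0.06), 52, np.float64(-0.11), np.float64(-0.1031), np.float64(-0.0956)), (np.float64(0.1), 64, np.float64(-0.104), np.float64(-0.0967), np.float64(-0.0892)), (np.float64(0.14), 51, np.float64(-0.0982), np.float64(-0.0912), np.float64(-0.0861))]
top 12 [(np.float64(-0.06), 8, np.float64(-0.1255), np.float64(-0.1219), np.float64(-0.1187)), (np.float64(0.02), 6, np.float64(-0.1117), np.float64(-0.1077), np.float64(-0.1038)), (np.float64(0.06), 32, np.float64(-0.1092), np.float64(-0.1041), np.float64(-0.0994)), (np.float64(0.1), 22, np.float64(-0.1025), np.float64(-0.0987), np.float64(-0.0946))]
scene 13 [(np.float64(-0.1), 6, np.float64(-0.1279), np.float64(-0.1233), np.float64(-0.1197)), (np.float64(-0.02), 32, np.float64(-0.1186), np.float64(-0.113), np.float64(-0.1083)), (np.float64(0.02), 40, np.float64(-0.1129), np.float64(-0.1077), np.float64(-0.1019)), (np.float64(0.06), 55, np.float64(-0.1104), np.float64(-0.1032), np.float64(-0.0967)), (np.float64(0.1), 61, np.float64(-0.1041), np.float64(-0.0971), np.float64(-0.0887)), (np.float64(0.14), 50, np.float64(-0.0981), np.float64(-0.0914), np.float64(-0.0853))]
top 13 [(np.float64(-0.06), 3, np.float64(-0.1256), np.float64(-0.1254), np.float64(-0.1223)), (np.float64(0.02), 3, np.float64(-0.1094), np.float64(-0.1063), np.float64(-0.1034)), (np.float64(0.06), 33, np.float64(-0.1093), np.float64(-0.104), np.float64(-0.0992)), (np.float64(0.1), 21, np.float64(-0.1027), np.float64(-0.0984), np.float64(-0.0948))]
```

Run:
```python
from h import *
s=load('scene13')['pixels'];t=load('top13')['pixels']
A=cv2.resize(s[170:300,240:350,::-1],(500,591),interpolation=cv2.INTER_CUBIC)
B=cv2.resize(t[135:265,315:381,::-1],(300,591),interpolation=cv2.INTER_CUBIC); cv2.imwrite('pics/c13.png',np.hstack([A,B]))
```

```text
(no output)
```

View pics/c13.png

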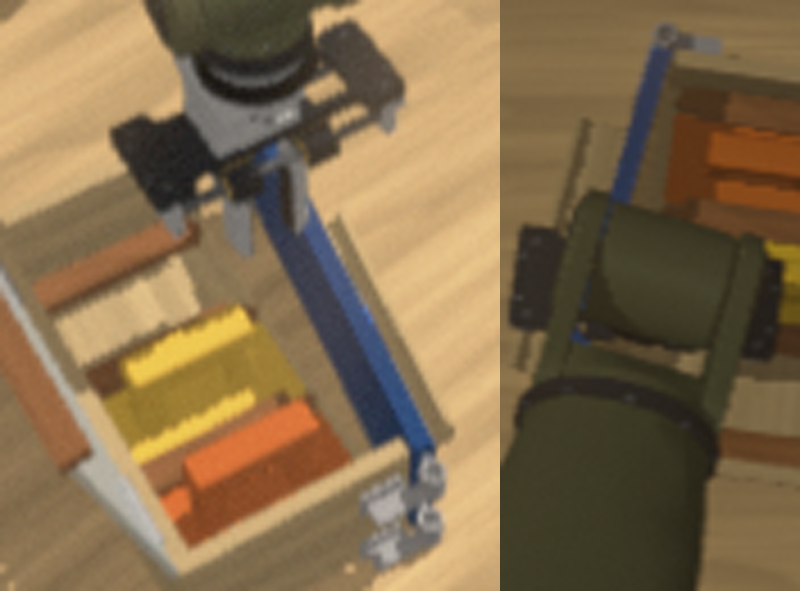

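The left half shows the door still open at (340,300), with both fingers, at (235,225) and (290,200), apparently on its inner side. I check finger positions by depth before doing anything.

Run:
```python
from h import *
for tag,tc in(('12',(-.1157,-.036,.0795)),('13',(-.0846,-.038,.0841))):
    s=load('scene'+tag); S=cloud(s); o=np.array([.0044,-.0015])
    yaw=2.853 if tag=='12' else 2.993
    ty=np.array([np.sin(yaw),-np.cos(yaw)]); c=w(tc[0],tc[1])+o
    print(tag,'outer tip',proj(s,(*(c+ty*.021),tc[2])),'inner tip',proj(s,(*(c-ty*.021),tc[2])))
s=load('scene13'); S=cloud(s)
for cu,cv in [(290,180),(290,200),(292,215),(288,228),(235,225),(240,240),(275,200),(312,215)]:
    u=int(240+cu*110/500);v=int(170+cv*130/591); q=S[v,u]; print((cu,cv),(u,v),s['pixels'][v,u],'cab',((q[:2]-[.543,-.2094])@R0).round(4),q[2].round(4))
cabf()
```

```text
12 outer tip [314.1 222.2] inner tip [301.7 226.5]
13 outer tip [304.8 224.4] inner tip [293.1 230.3]
(290, 180) (303, 209) [59 53 48] cab [-0.1005 -0.0349] 0.1733
(290, 200) (303, 213) [58 52 42] cab [-0.1007 -0.0367] 0.1508
(292, 215) (304, 217) [78 71 63] cab [-0.1026 -0.0352] 0.1303
(288, 228) (303, 220) [58 58 65] cab [-0.1007 -0.0393] 0.1106
(235, 225) (291, 219) [118 114 108] cab [-0.0583 -0.0342] 0.1539
(240, 240) (292, 222) [126 123 118] cab [-0.0592 -0.0311] 0.1414
(275, 200) (300, 213) [50 53 72] cab [-0.1169 -0.0887] 0.077
(312, 215) (308, 217) [ 88  98 127] cab [-0.1196 -0.041 ] 0.1106
TCP in cab [-0.0848 -0.038 ] z 0.084 yaw [3.142 0.    2.993] F(cab) [ 0.3 -0. ] -0.1 grip 0.03030367488450507 0.0
```

Run:
```python
from h import *
for tag,yaw in(('11',2.853),('12',2.853),('13',2.993)):
  for cam in('scene','top'):
    I=load(cam+tag); W=cloud(I); L=(W[...,:2]-([.543,-.2094] if cam=='scene' else P0))@R0
    h=cv2.cvtColor(I['pixels'],cv2.COLOR_RGB2HSV)
    yc=.004 if tag=='11' else -.037
    m=(W[...,2]>.088)&(W[...,2]<.17)&(abs(L[...,1]-yc)<.014)&(L[...,0]>-.16)&(L[...,0]<-.04)&~((h[...,0]>100)&(h[...,0]<125)&(h[...,1]>70))
    P=np.c_[L[m],W[m][:,2]]
    for lo,hi in((.088,.104),(.104,.114),(.114,.13),(.13,.17)):
        k=(P[:,2]>lo)&(P[:,2]<hi); H=np.histogram(P[k,0],np.arange(-.16,-.03,.01))[0]; print(tag,cam,(lo,hi),H)
```

```text
11 scene (0.088, 0.104) [ 0  0  0  0  0  5  0  0  0  0  0 14]
11 scene (0.104, 0.114) [ 0  0  0  1 18 17  1  0  0  0  0  0]
11 scene (0.114, 0.13) [ 0  0  0  8 10  2 14  0  0  0  0  0]
11 scene (0.13, 0.17) [ 0  0  0 18 23  7 34  2  0  0  0  0]
11 top (0.088, 0.104) [0 0 0 0 0 0 0 0 0 0 0 0]
11 top (0.104, 0.114) [0 0 0 0 0 0 0 0 0 0 0 0]
11 top (0.114, 0.13) [0 0 0 0 0 0 0 0 0 0 0 0]
11 top (0.13, 0.17) [0 0 0 0 0 0 0 0 0 0 0 0]
12 scene (0.088, 0.104) [0 0 1 0 2 7 0 0 0 0 0 0]
12 scene (0.104, 0.114) [ 0  1  8 13 21  4  2  0  0  0  0  0]
12 scene (0.114, 0.13) [ 0  1 13  1  0  0  7  6  0  0  0  0]
12 scene (0.13, 0.17) [ 0  5 37  4  0  0 25 16  0  0  0  0]
12 top (0.088, 0.104) [0 0 0 0 0 0 0 0 0 0 0 0]
12 top (0.104, 0.114) [0 0 0 0 0 0 0 0 0 0 0 0]
12 top (0.114, 0.13) [0 0 0 0 0 0 0 0 0 0 0 0]
12 top (0.13, 0.17) [0 0 0 0 0 0 0 0 0 0 0 0]
13 scene (0.088, 0.104) [0 0 0 1 0 6 0 0 0 0 0 0]
13 scene (0.104, 0.114) [0 0 0 8 0 2 0 0 0 0 0 0]
13 scene (0.114, 0.13) [ 0  0  0  0  2 11  3  0  1  9  4  0]
13 scene (0.13, 0.17) [ 0  0  0  0  7 40  5  0  0 21 24  0]
13 top (0.088, 0.104) [0 0 0 0 0 0 0 0 0 0 0 0]
13 top (0.104, 0.114) [0 0 0 4 0 0 0 0 0 0 0 0]
13 top (0.114, 0.13) [0 0 0 0 0 0 0 0 0 0 0 0]
13 top (0.13, 0.17) [0 0 0 0 0 0 0 0 0 0 0 0]
```

The depth agrees: in shot 12 the fingers straddled the door, and in shot 13 both are inside while the door has not moved. I rise, go round to the outside with closed fingers and push in small steps while watching the force.

Run:
```python
from h import *
o=ctrl.get_obs(); p=o['ee_pos'].copy(); p[2]=.16
e=w(-.165,-.09); a=go((*e,.16),np.radians(171.4),4,(p,o['eef_rot'][2])); print(e)
```

```text
4 rows of [ 0.013   0.0201 -0.    ] turn 0.0004 | step 0.024 turn deg 0.0
[ 0.47428526 -0.03139702]
```

>>> servo_tool([
  [32, 0, 0, -0.02, 0, 0, 0],
  [32, 0, 0, -0.03, 0, 0, 0],
  [32, 0, 0, -0.03, 0, 0, 0],
  [0, 0, 0, -0.01, 0, 0, 0],
  [0, 0, 0, 0, 0, 0, 0],
  [0, 0, 0, 0, 0, 0, 0],
  [0, 0, 0, 0, 0, 0, 0],
  [0, 0, 0, 0, 0, 0, 0],
])

```text
time_s: 32.35
ee_pos: [0.5136, -0.1185, 0.1735]
eef_rot: [3.141, -0.001, 2.993]
force: [-0.3, -0.5, 0.3]
grip_width: 0.0006
grip_force: 0.0
```

Run:
```python
from h import *
cabf(); doorang('14'); e=w(-.165,-.09); a=go((*e,.17),np.radians(171.4),4); go((*e,.07),np.radians(171.4),4,a)
```

```text
TCP in cab [-0.0848 -0.0381] z 0.1735 yaw [ 3.141e+00 -1.000e-03  2.993e+00] F(cab) [ 0.5 -0.2] 0.3 grip 0.0005506106214936073 0.0
top 67 angle -16.52 z 0.1099 cab x -0.1029 y range [-0.076  0.115] | cab fit -98.55
scene 294 angle -16.52 z 0.1078 cab x -0.1041 y range [-0.092  0.148] | cab fit -99.07
at [ 0.5137 -0.1185  0.1738] [ 3.1416e+00 -3.0000e-04  2.9931e+00]
4 rows of [0.013  0.0201 0.001 ] turn 0.0004 | step 0.024 turn deg 0.0
4 rows of [-0.     0.     0.025] turn -0.0 | step 0.025 turn deg 0.0
```

>>> servo_tool([
  [0, 0.013, 0.0201, 0, 0, 0, 0],
  [0, 0.013, 0.0201, 0, 0, 0, 0],
  [0, 0.013, 0.0201, 0, 0, 0, 0],
  [0, 0.013, 0.0201, 0, 0, 0, 0],
  [0, 0, 0, 0.025, 0, 0, 0],
  [0, 0, 0, 0.025, 0, 0, 0],
  [0, 0, 0, 0.025, 0, 0, 0],
  [0, 0, 0, 0.025, 0, 0, 0],
])

```text
time_s: 33.45
ee_pos: [0.4739, -0.0307, 0.0734]
eef_rot: [3.142, 0.0, 2.994]
force: [-0.1, 1.0, -0.0]
grip_width: 0.0006
grip_force: 0.0
```

>>> servo_tool([
  [0, 0, -0.004, 0, 0, 0, 0],
  [0, 0, -0.004, 0, 0, 0, 0],
  [0, 0, -0.004, 0, 0, 0, 0],
  [0, 0, -0.004, 0, 0, 0, 0],
  [0, 0, -0.004, 0, 0, 0, 0],
  [0, 0, -0.004, 0, 0, 0, 0],
  [0, 0, -0.004, 0, 0, 0, 0],
  [0, 0, 0, 0, 0, 0, 0],
])

```text
time_s: 34.45
ee_pos: [0.4699, -0.0592, 0.0741]
eef_rot: [3.141, -0.0, 2.993]
force: [-0.9, 1.2, 1.6]
grip_width: 0.0002
grip_force: 0.9
```

Run:
```python
from h import *
cabf(); doorang('15')
```

```text
TCP in cab [-0.1369 -0.0901] z 0.0741 yaw [ 3.141 -0.     2.993] F(cab) [-1. -1.] 1.6 grip 0.00023428979197839272 0.8547677195747383
top 149 angle -15.86 z 0.1094 cab x -0.1064 y range [-0.135  0.103] | cab fit -98.37
scene 298 angle -15.82 z 0.1076 cab x -0.1026 y range [-0.134  0.148] | cab fit -98.83
```

The door moves now, from 16.5° to 15.85°, at about 1 N. I continue.

>>> servo_tool([
  [0, 0, -0.004, 0, 0, 0, 0],
  [0, 0, -0.004, 0, 0, 0, 0],
  [0, 0, -0.004, 0, 0, 0, 0],
  [0, 0, -0.004, 0, 0, 0, 0],
  [0, 0, -0.004, 0, 0, 0, 0],
  [0, 0, -0.003, 0, 0, 0, 0],
  [0, 0, -0.002, 0, 0, 0, 0],
  [0, 0, 0, 0, 0, 0, 0],
])

```text
time_s: 35.55
ee_pos: [0.4664, -0.0839, 0.0741]
eef_rot: [-3.141, 0.0, 2.993]
force: [-1.5, 0.3, 1.6]
grip_width: 0.0005
grip_force: 0.7
```

Run:
```python
from h import *
cabf(); doorang('16')
```

```text
TCP in cab [-0.1119 -0.09  ] z 0.0741 yaw [-3.141  0.     2.993] F(cab) [-0.1 -1.5] 1.6 grip 0.0005082880509983684 0.7253339421004057
top 161 angle -10.59 z 0.1092 cab x -0.0927 y range [-0.135  0.112] | cab fit -98.63
scene 347 angle -10.15 z 0.1076 cab x -0.0907 y range [-0.136  0.148] | cab fit -98.83
```

>>> servo_tool([
  [0, 0, -0.002, 0, 0, 0, 0],
  [0, 0, -0.002, 0, 0, 0, 0],
  [0, 0, -0.002, 0, 0, 0, 0],
  [0, 0, -0.001, 0, 0, 0, 0],
  [0, 0, -0.001, 0, 0, 0, 0],
  [0, 0, 0, 0, 0, 0, 0],
  [0, 0, 0, 0, 0, 0, 0],
  [0, 0, 0, 0, 0, 0, 0],
])

```text
time_s: 36.65
ee_pos: [0.4651, -0.0916, 0.074]
eef_rot: [3.142, -0.0, 2.993]
force: [-2.5, 3.2, 0.3]
grip_width: 0.0004
grip_force: 1.6
```

Run:
```python
from h import *
cabf(); doorang('17')
W=cloud(load('scene17')); d=np.hypot(W[...,0]-.5428-0,W[...,1])
for n in('scene17','top17'):
    I=load(n); W=cloud(I); h=cv2.cvtColor(I['pixels'],cv2.COLOR_RGB2HSV); o=np.array([.543,-.2094]) if n[0]=='s' else P0
    L=(W[...,:2]-o)@R0
    m=(abs(L[...,0]+.0895)<.014)&(abs(L[...,1]-.163)<.014)&(W[...,2]>.085)&(W[...,2]<.12); print(n,'knuckle top z',np.percentile(W[m][:,2],[50,90]).round(4),L[m].mean(0).round(4),m.sum())
```

```text
TCP in cab [-0.1041 -0.0901] z 0.074 yaw [ 3.142 -0.     2.993] F(cab) [-2.7 -3. ] 0.3 grip 0.00038528958308077396 1.6483652405440807
top 155 angle -8.8 z 0.1097 cab x -0.0885 y range [-0.134  0.109] | cab fit -98.62
scene 349 angle -8.48 z 0.1075 cab x -0.0864 y range [-0.134  0.145] | cab fit -98.95
scene17 knuckle top z [0.096  0.1023] [-0.0866  0.1609] 49
top17 knuckle top z [0.0971 0.1051] [-0.0867  0.1623] 28
```

The door now reads -8.5 to -8.8° against a cabinet front at about -8.7°. It is shut, and the 2.7 N reaction is the front. I back off, rise and locate the lid edge.

>>> servo_tool([
  [0, 0, 0.008, 0, 0, 0, 0],
  [0, 0, 0.015, 0, 0, 0, 0],
  [0, 0, 0.015, -0.01, 0, 0, 0],
  [0, 0, 0, -0.05, 0, 0, 0],
  [0, 0, 0, -0.055, 0, 0, 0],
  [0, 0, 0, -0.055, 0, 0, 0],
  [0, 0, 0, -0.055, 0, 0, 0],
  [0, 0, 0, -0.05, 0, 0, 0],
])

```text
time_s: 37.75
ee_pos: [0.4704, -0.0531, 0.352]
eef_rot: [-3.141, 0.002, 2.994]
force: [0.5, -0.2, 0.3]
grip_width: 0.0006
grip_force: 0.0
```

Run:
```python
from h import *
cabf(); doorang('18')
for n in('scene18','top18'):
    I=load(n); W=cloud(I); o=np.array([.543,-.2094]) if n[0]=='s' else P0
    L=(W[...,:2]-o)@R0; h=cv2.cvtColor(I['pixels'],cv2.COLOR_RGB2HSV)
    m=(W[...,2]>.27)&(W[...,2]<.33)&(abs(L[...,0]-.12)<.08)&(abs(L[...,1])<.16)&(h[...,1]>90)&(h[...,0]<20); P=np.c_[L[m],W[m][:,2]]
    print(n,m.sum(),np.percentile(P,[2,50,98],axis=0).round(4).tolist())
e=w(.12,-.05); go((*e,.345),2.99,8)
```

```text
TCP in cab [-0.143  -0.0906] z 0.352 yaw [-3.141e+00  2.000e-03  2.994e+00] F(cab) [0.1 0.5] 0.3 grip 0.000648107288489166 0.0
top 157 angle -8.98 z 0.1091 cab x -0.0914 y range [-0.145  0.115] | cab fit -98.44
scene 364 angle -9.02 z 0.1074 cab x -0.0897 y range [-0.145  0.147] | cab fit -98.91
scene18 836 [[0.1167, -0.146, 0.2982], [0.1273, 0.0164, 0.3034], [0.137, 0.1459, 0.308]]
top18 771 [[0.1156, -0.1459, 0.2978], [0.1257, -0.0006, 0.3047], [0.137, 0.1438, 0.3121]]
at [ 0.4717 -0.0534  0.3548] [-3.1411  0.0088  2.9938]
8 rows of [-0.0049 -0.0329  0.0012] turn 0.0005 | step 0.033 turn deg 0.0
```

The lid strip is at cabinet x 0.116–0.137 and z about 0.30, so the lid stands at roughly 103°. I pass over it to get behind, then follow the arc.

Run:
```python
from h import *
e=w(.175,-.02); a=go((*e,.352),2.992,8); print(e)
th=np.radians(np.r_[103,np.linspace(100,-1,24)]); r=.165
X=.082-r*np.cos(th)+.005*np.sin(th)+.010; Z=.1125+r*np.sin(th)+.005*np.cos(th)
print('start',X[0].round(4),Z[0].round(4)); 
for i in range(24): print(i,np.round([X[i+1]-X[i],Z[i+1]-Z[i]],4),end=';')
```

```text
at [ 0.4717 -0.0534  0.3548] [-3.1411  0.0088  2.9938]
8 rows of [-0.0086 -0.0397  0.0004] turn 0.0002 | step 0.041 turn deg 0.0
[ 0.49265619 -0.37804166]
start 0.134 0.2721
0 [-0.0084  0.002 ];1 [-0.0125  0.0021];2 [-0.0126  0.0011];3 [-0.0126  0.0002];4 [-0.0126 -0.0008];5 [-0.0125 -0.0018];6 [-0.0124 -0.0027];7 [-0.0121 -0.0037];8 [-0.0118 -0.0046];9 [-0.0114 -0.0055];10 [-0.011  -0.0063];11 [-0.0104 -0.0071];12 [-0.0099 -0.0079];13 [-0.0092 -0.0087];14 [-0.0085 -0.0093];15 [-0.0078 -0.01  ];16 [-0.007  -0.0105];17 [-0.0062 -0.011 ];18 [-0.0053 -0.0115];19 [-0.0044 -0.0118];20 [-0.0035 -0.0122];21 [-0.0026 -0.0124];22 [-0.0016 -0.0125];23 [-0.0006 -0.0126];
```

>>> servo_tool([
  [0, -0.0086, -0.0397, 0, 0, 0, 0],
  [0, -0.0086, -0.0397, 0, 0, 0, 0],
  [0, -0.0086, -0.0397, 0, 0, 0, 0],
  [0, -0.0086, -0.0397, 0, 0, 0, 0],
  [0, -0.0086, -0.0397, 0, 0, 0, 0],
  [0, -0.0086, -0.0397, 0, 0, 0, 0],
  [0, -0.0086, -0.0397, 0, 0, 0, 0],
  [0, -0.0086, -0.0397, 0, 0, 0, 0],
])

```text
time_s: 38.85
ee_pos: [0.4922, -0.3788, 0.3488]
eef_rot: [3.141, -0.0, 2.994]
force: [0.2, 0.9, 0.2]
grip_width: 0.0003
grip_force: 0.0
```

>>> servo_tool([
  [0, 0, 0, 0, 0, 0, 0],
  [0, 0, 0, 0.016, 0, 0, 0],
  [0, 0, 0, 0.02, 0, 0, 0],
  [0, 0, 0, 0.02, 0, 0, 0],
  [0, 0, 0, 0.02, 0, 0, 0],
  [0, 0, 0, 0.004, 0, 0, 0],
  [0, 0, 0, 0, 0, 0, 0],
  [0, 0, 0, 0, 0, 0, 0],
])

```text
time_s: 39.85
ee_pos: [0.4921, -0.3782, 0.2701]
eef_rot: [-3.141, 0.001, 2.993]
force: [-0.6, 1.2, -0.0]
grip_width: 0.0006
grip_force: 0.0
```

Run:
```python
from h import *
cabf()
```

```text
TCP in cab [ 0.1753 -0.0205] z 0.2701 yaw [-3.141e+00  1.000e-03  2.993e+00] F(cab) [-1.1 -0.7] -0.0 grip 0.0005860149812858021 0.0
```

>>> servo_tool([
  [0, 0, 0.0137, 0, 0, 0, 0],
  [0, 0, 0.0137, 0, 0, 0, 0],
  [0, 0, 0.0137, 0, 0, 0, 0],
  [0, 0, 0.0084, -0.004, 0, 0, 0],
  [0, 0, 0.0125, -0.0021, 0, 0, 0],
  [0, 0, 0.0126, -0.0011, 0, 0, 0],
  [0, 0, 0.0126, 0, 0, 0, 0],
  [0, 0, 0.0126, 0.0008, 0, 0, 0],
])

```text
time_s: 40.85
ee_pos: [0.5071, -0.2787, 0.2767]
eef_rot: [-3.141, 0.002, 2.993]
force: [0.6, -1.7, 9.8]
grip_width: 0.0006
grip_force: 3.9
```

```bash
cat >> h.py <<'E'
def lid(tag):
    for cam in('scene','top'):
        I=snap(cam,cam+tag); W=cloud(I); L=(W[...,:2]-([.543,-.2094] if cam=='scene' else P0))@R0
        h=cv2.cvtColor(I['pixels'],cv2.COLOR_RGB2HSV); rx=L[...,0]-.082; rz=W[...,2]-.1125; rr=np.hypot(rx,rz)
        m=(rr>.183)&(rr<.2)&(abs(L[...,1])<.15)&(h[...,1]>90)&(h[...,0]<20)&(rz>-.012)
        if m.sum(): print(cam,'lid deg',np.degrees(np.median(np.arctan2(rz[m],-rx[m]))).round(1),m.sum())
E
python3 - <<'E'
from h import *
cabf(); lid('20')
E
```

```text
TCP in cab [ 0.0747 -0.0206] z 0.2767 yaw [-3.141e+00  2.000e-03  2.993e+00] F(cab) [1.6 0.9] 9.8 grip 0.0005909989627278041 3.9467616006731987
scene lid deg 83.0 520
top lid deg 82.4 226
```

>>> servo_tool([
  [0, 0, 0.0125, 0.0018, 0, 0, 0],
  [0, 0, 0.0124, 0.0027, 0, 0, 0],
  [0, 0, 0.0121, 0.0037, 0, 0, 0],
  [0, 0, 0.0118, 0.0046, 0, 0, 0],
  [0, 0, 0.0114, 0.0055, 0, 0, 0],
  [0, 0, 0.011, 0.0063, 0, 0, 0],
  [0, 0, 0.0104, 0.0071, 0, 0, 0],
  [0, 0, 0.0099, 0.0079, 0, 0, 0],
])

```text
time_s: 41.95
ee_pos: [0.5201, -0.1885, 0.2351]
eef_rot: [3.141, -0.0, 2.993]
force: [0.6, -1.0, 1.9]
grip_width: 0.0003
grip_force: 0.7
```

Run:
```python
from h import *
cabf(); lid('21')
```

```text
TCP in cab [-0.0165 -0.0212] z 0.2351 yaw [ 3.141 -0.     2.993] F(cab) [0.9 0.7] 1.9 grip 0.0003402161851290583 0.674740425311029
scene lid deg 53.6 389
top lid deg 53.0 212
```

>>> servo_tool([
  [0, 0, 0.0092, 0.0087, 0, 0, 0],
  [0, 0, 0.0085, 0.0093, 0, 0, 0],
  [0, 0, 0.0078, 0.01, 0, 0, 0],
  [0, 0, 0.007, 0.0105, 0, 0, 0],
  [0, 0, 0.0062, 0.011, 0, 0, 0],
  [0, 0, 0.0053, 0.0115, 0, 0, 0],
  [0, 0, 0.0044, 0.0118, 0, 0, 0],
  [0, 0, 0.0035, 0.0122, 0, 0, 0],
])

```text
time_s: 43.05
ee_pos: [0.5278, -0.1376, 0.15]
eef_rot: [3.142, -0.0, 2.993]
force: [0.2, -0.6, 1.5]
grip_width: 0.0002
grip_force: 0.5
```

Run:
```python
from h import *
cabf(); lid('22'); doorang('22')
```

```text
TCP in cab [-0.068  -0.0212] z 0.15 yaw [ 3.142 -0.     2.993] F(cab) [0.5 0.3] 1.5 grip 0.00017983481934344604 0.4589855717495084
scene lid deg 23.6 202
top lid deg 22.6 155Traceback (most recent call last):
  File "<stdin>", line 2, in <module>
  File "h.py", line 54, in doorang
    f=np.polyfit(P[:,0],P[:,1],1); L=(P[:,:2]-([.543,-.2094] if off else P0))@R0
    raise TypeError("expected non-empty vector for x")
TypeError: expected non-empty vector for x
```

Run:
```python
from h import *
for cam in('scene','top'):
    I=load(cam+'22'); W=cloud(I); L=(W[...,:2]-([.543,-.2094] if cam=='scene' else P0))@R0
    h=cv2.cvtColor(I['pixels'],cv2.COLOR_RGB2HSV)
    m=(abs(L[...,1])<.15)&(h[...,1]>90)&(h[...,0]<20)&(L[...,0]>-.125)&(L[...,0]<-.07)&(W[...,2]>.1)&(W[...,2]<.25)
    P=np.c_[L[m],W[m][:,2]]
    for b in np.arange(-.15,.15,.05):
        k=(P[:,1]>=b)&(P[:,1]<b+.05)
        if k.sum()>3: print(cam,round(b,2),k.sum(),'x',np.percentile(P[k,0],[5,50,95]).round(4),'z',np.percentile(P[k,2],[5,50,95]).round(4))
```

```text
scene -0.05 36 x [-0.1025 -0.0962 -0.0917] z [0.1824 0.1902 0.1927]
scene 0.0 49 x [-0.1017 -0.095  -0.0915] z [0.1835 0.19   0.1933]
scene 0.05 51 x [-0.0992 -0.0948 -0.0913] z [0.1858 0.1901 0.1937]
scene 0.1 82 x [-0.1008 -0.0938 -0.0716] z [0.1076 0.1884 0.1919]
top -0.1 12 x [-0.1035 -0.099  -0.0942] z [0.1802 0.1876 0.1907]
top -0.05 14 x [-0.1046 -0.101  -0.0923] z [0.1758 0.1838 0.1938]
top 0.05 51 x [-0.1046 -0.0987 -0.0922] z [0.1756 0.1863 0.1936]
top 0.1 74 x [-0.1045 -0.0986 -0.0921] z [0.1727 0.1858 0.1922]
```

Run:
```python
from h import *
s=load('scene22')['pixels'];t=load('top22')['pixels']
A=cv2.resize(s[150:310,215:345,::-1],(487,600),interpolation=cv2.INTER_CUBIC)
B=cv2.resize(t[130:260,330:397,::-1],(309,600),interpolation=cv2.INTER_CUBIC); cv2.imwrite('pics/c22.png',np.hstack([A,B]))
```

```text
(no output)
```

View pics/c22.png

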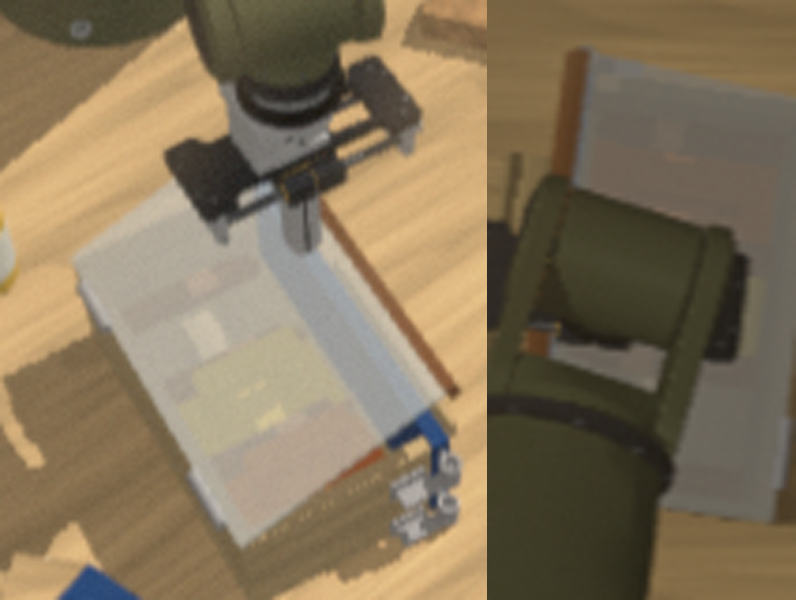

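Run:
```python
from h import *
s=load('scene22'); S=cloud(s); o=np.array([.0044,-.0015])
for z in(.15,.165,.18,.2): 
    p=proj(s,(*(w(-.068,-.021)+o),z)); print(z,p,'crop',(p-[215,150])*3.75)
for v in range(205,226,2):
    u=296; q=S[v,u]; print(v,s['pixels'][v,u],'cab',((q[:2]-[.543,-.2094])@R0).round(3),q[2].round(3))
cabf()
```

```text
0.15 [296.1 221.5] crop [304.125 268.125]
0.165 [295.9 218.6] crop [303.375 257.25 ]
0.18 [295.6 215.6] crop [302.25 246.  ]
0.2 [295.3 211.6] crop [301.125 231.   ]
205 [74 71 70] cab [-0.068 -0.014] 0.239
207 [74 70 68] cab [-0.068 -0.015] 0.229
209 [77 76 72] cab [-0.069 -0.018] 0.216
211 [87 83 80] cab [-0.067 -0.015] 0.211
213 [84 82 79] cab [-0.066 -0.014] 0.203
215 [103  98  95] cab [-0.066 -0.014] 0.192
217 [131 130 128] cab [-0.066 -0.015] 0.181
219 [157 160 160] cab [-0.065 -0.014] 0.174
221 [156 157 156] cab [-0.061 -0.008] 0.174
223 [155 157 157] cab [-0.059 -0.004] 0.17
225 [154 155 155] cab [-0.055  0.004] 0.172
TCP in cab [-0.0679 -0.0215] z 0.1501 yaw [ 3.141e+00 -1.000e-03  2.993e+00] F(cab) [0.4 0.7] 0.6 grip 2.3648601130156477e-05 0.0
```

The picture shows the fingers meeting the lid at (305,250), z≈0.178, so effective contact is about 28 mm above the reported TCP. That also explains the finger passing over the door at TCP z 0.084. I keep pressing straight down in steps with that offset.

>>> servo_tool([
  [0, 0, 0, 0.007, 0, 0, 0],
  [0, 0, 0, 0.007, 0, 0, 0],
  [0, 0, 0, 0.007, 0, 0, 0],
  [0, 0, 0, 0.007, 0, 0, 0],
  [0, 0, 0, 0.006, 0, 0, 0],
  [0, 0, 0, 0.006, 0, 0, 0],
  [0, 0, 0, 0, 0, 0, 0],
  [0, 0, 0, 0, 0, 0, 0],
])

```text
time_s: 44.2
ee_pos: [0.5278, -0.1379, 0.111]
eef_rot: [-3.141, 0.0, 2.993]
force: [0.6, 1.0, -0.0]
grip_width: 0.0003
grip_force: 0.0
```

Run:
```python
from h import *
cabf(); lid('23')
```

```text
TCP in cab [-0.0677 -0.0211] z 0.111 yaw [-3.141  0.     2.993] F(cab) [-1.1  0.5] -0.0 grip 0.0002865026801373579 0.0
scene lid deg 9.6 206
top lid deg 9.9 97
```

>>> servo_tool([
  [0, 0, 0, 0.005, 0, 0, 0],
  [0, 0, 0, 0.005, 0, 0, 0],
  [0, 0, 0, 0.004, 0, 0, 0],
  [0, 0, 0, 0.004, 0, 0, 0],
  [0, 0, 0, 0.003, 0, 0, 0],
  [0, 0, 0, 0.002, 0, 0, 0],
  [0, 0, 0, 0, 0, 0, 0],
  [0, 0, 0, 0, 0, 0, 0],
])

```text
time_s: 45.3
ee_pos: [0.528, -0.1379, 0.0897]
eef_rot: [-3.141, 0.001, 2.993]
force: [-9.9, 3.4, 21.3]
grip_width: 0.0006
grip_force: 10.5
```

```bash
cat >> h.py <<'E'
def lidz(tag):
    for cam in('scene','top'):
        I=snap(cam,cam+tag); W=cloud(I); L=(W[...,:2]-([.543,-.2094] if cam=='scene' else P0))@R0
        a=[]
        for x in(-.1,-.02,.06):
            m=(abs(L[...,0]-x)<.008)&(abs(L[...,1])<.14)&(abs(L[...,1]+.02)>.05)&(W[...,2]>.1)&(W[...,2]<.16); a.append((x,int(m.sum()),np.median(W[m][:,2]).round(4)))
        print(cam,'lid top z',a)
E
python3 - <<'E'
from h import *
cabf(); lid('24'); lidz('24b')
E
```

```text
TCP in cab [-0.0677 -0.021 ] z 0.0897 yaw [-3.141e+00  1.000e-03  2.993e+00] F(cab) [ -1.9 -10.3] 21.3 grip 0.0006317667307505215 10.453622080385685
scene lid deg 2.1 187
top lid deg 2.5 74
scene lid top z [(-0.1, 186, np.float64(0.1176)), (-0.02, 190, np.float64(0.1168)), (0.06, 298, np.float64(0.1169))]
top lid top z [(-0.1, 113, np.float64(0.1191)), (-0.02, 141, np.float64(0.1182)), (0.06, 270, np.float64(0.1183))]
```

The lid top is level at z 0.117–0.118 with 21 N of reaction, so it is shut. I retract.

>>> servo_tool([
  [0, 0, 0, -0.003, 0, 0, 0],
  [0, 0, 0, -0.01, 0, 0, 0],
  [0, 0, 0, -0.02, 0, 0, 0],
  [0, 0, 0, -0.03, 0, 0, 0],
  [0, 0, 0, -0.04, 0, 0, 0],
  [0, 0, 0, -0.04, 0, 0, 0],
  [0, 0, 0, -0.04, 0, 0, 0],
  [0, 0, 0, 0, 0, 0, 0],
])

```text
time_s: 46.5
ee_pos: [0.5286, -0.1382, 0.2741]
eef_rot: [-3.141, 0.005, 2.993]
force: [-0.3, 0.0, -0.1]
grip_width: 0.0003
grip_force: 0.0
```

Run:
```python
from h import *
cabf(); lidz('25')
for cam,o in(('scene',np.array([.543,-.2094])),('top',P0)):
    I=load(cam+'25'); W=cloud(I); L=(W[...,:2]-o)@R0; h=cv2.cvtColor(I['pixels'],cv2.COLOR_RGB2HSV)
    print(cam,'cab',fit_cab(W)[0].round(4))
    # door: blue ledge top (z~.0215) and knuckles
    m=(W[...,2]>.015)&(W[...,2]<.028)&(h[...,0]>100)&(h[...,0]<125)&(h[...,1]>90)&(abs(L[...,0]+.12)<.05)&(abs(L[...,1])<.14); P=L[m]
    if m.sum()>5: print('ledge',m.sum(),np.percentile(P,[2,50,98],axis=0).round(4).tolist(),[np.percentile(P[k,0],5).round(4) for a in(-.07,0,.07) if (k:=abs(P[:,1]-a)<.035).sum()>3])
    m=(abs(L[...,0]+.0895)<.014)&(abs(L[...,1]-.163)<.012)&(W[...,2]>.085)&(W[...,2]<.125); print('knuckle top',np.percentile(W[m][:,2],[50,90]).round(4),L[m].mean(0).round(4))
    # handles through lid: colours
    for n,a,b,y in(('or',0,14,.084),('ye',18,35,0)):
        k=(h[...,1]>60)&(h[...,0]>=a)&(h[...,0]<b)&(abs(L[...,1]-y)<.05)&(abs(L[...,0])<.07); print(n,k.sum(),L[k].mean(0).round(3))
# bystanders before/after via top depth difference away from arm & parts
A=cloud(load('top0'));B=cloud(load('top25'))
for n,u,v in [('glue',402,277),('mallet',466,207),('tape ring',303,128),('card',262,133),('sand',240,260),('cup rim',424,262),('pink',185,277)]:
    print(n,A[v,u,2].round(3),B[v,u,2].round(3),np.abs(load('top0')['pixels'][v-6:v+7,u-6:u+7].astype(int)-load('top25')['pixels'][v-6:v+7,u-6:u+7]).mean().round(1))
```

```text
TCP in cab [-0.0676 -0.0203] z 0.2741 yaw [-3.141  0.005  2.993] F(cab) [ 0.  -0.3] -0.1 grip 0.00031518121087996257 0.0
scene lid top z [(-0.1, 286, np.float64(0.1171)), (-0.02, 285, np.float64(0.1169)), (0.06, 299, np.float64(0.1167))]
top lid top z [(-0.1, 67, np.float64(0.1187)), (-0.02, 102, np.float64(0.119)), (0.06, 240, np.float64(0.1184))]
scene cab [ 0.5434 -0.2078 -1.7239]
knuckle top [0.0967 0.1023] [-0.0873  0.1629]
or 0 [nan nan]
ye 1529 [-0.036 -0.009]
top cab [ 0.5378 -0.2048 -1.7234]
knuckle top [0.0987 0.1048] [-0.089   0.1628]
or 0 [nan nan]
ye 664 [-0.04  -0.022]
glue 0.153 0.144 5.6
mallet 0.079 0.079 12.6
tape ring 0.027 0.027 3.2
card 0.041 0.05 3.6
sand 0.036 0.035 3.9
cup rim 0.072 0.059 7.9
pink 0.011 0.009 4.1<stdin>:12: RuntimeWarning: Mean of empty slice.
  ret = um.true_divide(
```

Run:
```python
from h import *
s=load('scene18');S=cloud(s);h=cv2.cvtColor(s['pixels'],cv2.COLOR_RGB2HSV);L=(S[...,:2]-[.543,-.2094])@R0
for n,a,b,y in(('or',0,14,.084),('ye',18,35,0)):
    m=(S[...,2]>.085)&(S[...,2]<.105)&(h[...,1]>120)&(h[...,0]>=a)&(h[...,0]<b)&(abs(L[...,0])<.1)&(abs(L[...,1]-y)<.03)
    print(n,m.sum(),L[m].mean(0).round(4),np.percentile(L[m],[1,99],axis=0).round(4).tolist())
for tag in('scene18','top18'):
    I=load(tag);W=cloud(I);h=cv2.cvtColor(I['pixels'],cv2.COLOR_RGB2HSV);Q=(W[...,:2]-([.543,-.2094] if tag[0]=='s' else P0))@R0
    m=(W[...,2]>.1)&(W[...,2]<.118)&(h[...,0]>100)&(h[...,0]<125)&(h[...,1]>90)&(abs(Q[...,0]+.09)<.02)&(abs(Q[...,1])<.15)
    f=np.polyfit(Q[m][:,1],W[m][:,2],1); g=np.polyfit(Q[m][:,1],Q[m][:,0],1); print(tag,'door top z at y -.15,.15:',np.polyval(f,[-.15,.15]).round(4),'x',np.polyval(g,[-.15,.15]).round(4))
```

```text
or 288 [0.0008 0.0858] [[-0.043, 0.0712], [0.044, 0.0974]]
ye 263 [ 0.0004 -0.0003] [[-0.0444, -0.0153], [0.0433, 0.0111]]
scene18 door top z at y -.15,.15: [0.1064 0.108 ] x [-0.0908 -0.0886]
top18 door top z at y -.15,.15: [0.1079 0.1104] x [-0.0926 -0.0905]
```

The blocks are home, the door hangs seated at about 0.109 top height and shut, and the lid is shut with the arm clear. I hand the job in.

```bash
python3 -c "
from station import ctrl; print(ctrl.hand_in())"
```

```text
the job is handed in; nothing more can be done
None
```

I handed the job in at about 47 s of robot time: the camera checks showed both push blocks (orange and yellow; there was no red one) home in their bays, the door hung on both pins and shut, the lid down over it, and the arm clear; no verdict came back.

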